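# Clip the stoppered joints of a reaction vessel

### The arm

A 7-joint arm with a two-finger parallel gripper is mounted at the origin on a cart in front of the work surface, level with it; the furniture and walls round the work are solid. World frame = base frame: x ahead of the robot, y to its left, z up, the work surface at z = 0. Lengths are in m, angles in rad, forces in N, time in s.
With the tool pointing down it reaches from about 0.4 to 0.85 m from the base axis. Payload 4.5 kg.
Tool frame: the origin (TCP) lies between the finger pads; the fingertips stand 19 mm ahead of it and the grasp point (between the pads) is the TCP; y points along the fingers, z is the direction in which the jaws open and shut, and the axes are right-handed (so a half turn about y gives the same grasp; the last joint's range is limited). The gripper opens to 85 mm and grips with 20 to 120 N. Pads are 22 mm wide; open, the fingers measure 114 mm over their backs; the gripper's body (76 mm by 85 mm) begins 54 mm behind the grasp point. The pads swing forward as they close: fully open they stand 13 mm farther back than shut.
Start: joints at [1.184, 0.689, -0.195, 1.565, 0.157, 0.902, -0.215], TCP at [0.255, -0.57, 0.25] pointing down, gripper open.
Joint ranges: [-3.01, 3.01], [-0.46, 2.08], [-1.47, 1.51], [0.13, 2.56], [-1, 4.14], [0.04, 2.09], [-2.66, 2.66]. Speed limits (rad/s): [2.57, 2.57, 3.14, 3.14, 3.14, 3.14, 3.14].

### API

Orientations are given as a rotation vector (axis times angle).
In Python, from station import sensors, viewer, ticket gives the robot as it stands.
- The arm moves only by the tool jog_arm, never from a script. Its argument "plan" is a list of rows, each a list of 6 numbers: the shift along the world's x, y, z scaled (see below), then the turn, a rotation vector about the world's x, y, z scaled (see below). In form: [[tx, ty, tz, wx, wy, wz], ...]. A call has 1 to 8 rows; each row is the pose to reach, as a shift and turn from the pose measured when the call began; what a row does not reach only later rows make up. The controller multiplies each number of a shift by 100 mm and each number of a turn by 90 degrees. A row lasts 1/8 s, in which the tool goes at most 62.5 mm and 10.7 degrees, less where a joint would pass 70% of its speed; a pose out of reach is approached as far as the arm can. A call with a number of a shift or a turn outside -1 to 1 is refused whole. A call with a gripper value outside its range is refused whole. "gripper" is the closure, from 0 (fully open) to 1 (shut), set as the call begins (left out, the last holds). The fingers move at their own pace and stop on an object; "newtons" is the grip in N (left out, the last holds). Time passes only in rows, so rows that repeat a pose let the fingers close. It gives the time, the measured TCP pose, the force and the opening at its end, in the units of the state.
- sensors.get_state(): the state, without advancing time (a new reading comes with each control period).
- viewer.get_image(name): name is "side" or "top"; returns a dict with "image" (480x640x3 uint8, red, green, blue), "K" (3x3 intrinsics, pixels), "R" (3x3) and "t" (3): a world point X has camera coordinates R X + t. Camera axes: x right, y down, z forward; pixel columns grow to the right and rows downward; lengths in m; the calibration is good to about 2 mm. A picture is of the moment at which its call begins. There is no depth.
- ticket.sign_off(): hands the job in, once; it reports no verdict.
The state is a dict: "time_s": time; "joint_pos": joint angles; "qvel": joint speeds; "effort": joint torques, N m; "eef_pos": TCP position; "tcp_rot": TCP orientation; "wrist_force": force on the tool from outside, world axes, zero at the start; "torque": the same for the moment, N m; "width": finger opening in m.
Only numpy, scipy, OpenCV 4.12 (cv2) and the standard library are available. Lean on these libraries where they do the work, as an engineer would, in place of code of your own. Each camera call takes 0.05 s, during which the arm holds its last target.

### The job

Both stoppers of the glass reaction vessel must be secured before it is purged: push the large spring clip sideways onto the wide joint and the small one onto the narrow joint, so that each snaps fully home, level, with its channel round the joint's lip. Then let go of both; keep the gripper and arm off the glassware and its stand, do not force the glass, and leave everything else on the bench where it stands.

Things in the scene. Friction and masses are not known exactly. Their poses are not given: they have to be found in the camera images.
- reactor: Glass reaction vessel with its stand, one fixed assembly. Origin on the bench under the vessel's axis, z up. Base plate x -78..+70, y -72..+92, 10 mm thick; pot 116 mm across; steel closure band 144 mm across, top at z 99, with a toggle out to y -83; domed lid up to z 106; two stoppered necks side by side on the lid, open to the -x side; behind them a low black cap at x 46, up to z 122.
- stand_rod (a point): Top of the stand's upright steel rod, 12 mm thick, at reactor frame x 55, y 78, z 300 mm (behind and left of the necks); its boss head and clamp arm, within 40 mm of the rod, reach up to z 109 mm.
- joint_wide (a point): Middle of the wide joint, on its upright axis (reactor frame x -4, y +37, z 134 mm; axes as the reactor's). Glass lip and white stopper's lip meet here as one disc 52 mm across, 10 to 12 mm thick. The neck below (free for 25 mm) and the stopper's waist above are 42 mm across; the stopper's head, 48 mm across, spans 18 to 30 mm above this point. The large clip belongs here.
- joint_narrow (a point): Middle of the narrow joint, on its upright axis (reactor frame x -4, y -37, z 134 mm; axes as the reactor's). Same build and heights as the wide one, but the lip disc is 38 mm across, neck and waist 28 mm, the stopper's head 34 mm. The small clip belongs here.
- clip_large_ring (a point): Ring centre of the large clip, half-way up (14 mm above its underside). Grey moulded C-shaped spring clip, 61 mm across, 28 mm high, 45 to 70 g, lying flat at first. +x points out of its open mouth (jaw tips 21 mm ahead), z along the ring's axis; the grip ends 74 mm behind. Two 6 mm high inward ribs (top and bottom edge) of 42 mm inner diameter, with a 16 mm high channel between.
- clip_large: The large clip again; origin at its underside, below the ring's centre. Home: ring centre on the wide joint's middle (it may hang 3 mm low), lip disc in the channel, ribs round neck and waist. The flared mouth is 6 mm narrower than the neck: pushed level along its +x it resists with about 5 to 15 N, then draws itself home over the last 14 mm. It does not go on from above.
- clip_large_grip (a point): Centre of the large clip's grip, half-way up, 51 mm behind the ring's centre (clip -x), axes as the ring's: an upright slab 46 mm long (x), 14 mm thick (y), 28 mm high, with ribbed cheeks. Take it across y, pads centred here or up to 8 mm higher.
- clip_large_left (a joint): How far the large clip's +y jaw is sprung outward (rad): 0 relaxed, about 0.1 as the mouth passes over the neck, below 0.05 once home. A spring: not to be set by hand.
- clip_large_right (a joint): How far the large clip's -y jaw is sprung outward (rad): 0 relaxed, about 0.1 as the mouth passes over the neck, below 0.05 once home. A spring: not to be set by hand.
- clip_small_ring (a point): Ring centre of the small clip, half-way up (14 mm above its underside). Grey moulded C-shaped spring clip, 47 mm across, 28 mm high, 45 to 70 g, lying flat at first. +x points out of its open mouth (jaw tips 17 mm ahead), z along the ring's axis; the grip ends 67 mm behind. Two 6 mm high inward ribs (top and bottom edge) of 28 mm inner diameter, with a 16 mm high channel between.
- clip_small: The small clip again; origin at its underside, below the ring's centre. Home: ring centre on the narrow joint's middle (it may hang 3 mm low), lip disc in the channel, ribs round neck and waist. The flared mouth is 4 mm narrower than the neck: pushed level along its +x it resists with about 5 to 15 N, then draws itself home over the last 10 mm. It does not go on from above.
- clip_small_grip (a point): Centre of the small clip's grip, half-way up, 44 mm behind the ring's centre (clip -x), axes as the ring's: an upright slab 46 mm long (x), 14 mm thick (y), 28 mm high, with ribbed cheeks. Take it across y, pads centred here or up to 8 mm higher.
- clip_small_left (a joint): How far the small clip's +y jaw is sprung outward (rad): 0 relaxed, about 0.1 as the mouth passes over the neck, below 0.05 once home. A spring: not to be set by hand.
- clip_small_right (a joint): How far the small clip's -y jaw is sprung outward (rad): 0 relaxed, about 0.1 as the mouth passes over the neck, below 0.05 once home. A spring: not to be set by hand.
- bottle_tall: Bystander, loose: white-capped plastic bottle, 75 mm across, 168 mm tall, upright; origin at the centre of its underside. Leave it alone.
- pipette_cup: Bystander, does not budge: clear cup holding transfer pipettes, 90 mm across, 156 mm tall, upright; origin at the centre of its underside. Leave it alone.
- beaker: Bystander, does not budge: small glass beaker, 46 mm across, 58 mm tall, upright; origin at the centre of its underside. Leave it alone.
- syringe: Bystander, loose: plastic syringe lying flat, 104 x 25 x 15 mm, its length along its x axis; origin at the centre of its underside. Leave it alone.
- spatula: Bystander, loose: lab spatula with a wooden grip, lying, 18 x 196 x 15 mm, its length along its y axis; origin at the centre of its underside. Leave it alone.
- timer: Bystander, does not budge: flat timer, 62 x 66 x 20 mm; origin at the centre of its underside. Leave it alone.
- notebook: Bystander, does not budge: closed notebook, 208 (x) x 148 (y) x 12 mm; origin at the centre of its underside. Leave it alone.
- dropper_bottle: Bystander, loose: small screw-cap bottle, 34 mm across, 62 mm tall, upright; origin at the centre of its underside. Leave it alone.

How it is judged:
By the outcome, as a careful person would: the job done as asked, in the order asked, and still so for the second after the job is handed in, with the robot touching nothing.
It also fails if it takes over 70 s, if anything falls off the work surface, if the arm or the gripper's body presses on something with over 40 N, if the wrist force passes 120 N, or if a joint passes its speed limit or range.

## Working session

There is one attempt and no reset: what is moved stays moved. The work goes in short steps, Python scripts to look and compute and a tool call to move; the robot and the scene stay as the last step left them, time stands still between calls to the robot, and variables do not carry over. Pictures are saved under pics/ and viewed, and the job is handed in when it is done.

Besides the shell and the picture viewer there is one more tool, called after "Emit:" by a JSON object that holds its "fn" and its "kwargs", one argument or row to a line. jog_arm: Moves the arm, as the interface text tells. Its arguments: {"type":"object","properties":{"plan":{"type":"array"},"gripper":{"type":"number"},"newtons":{"type":"number"}},"required":["plan"]}

```bash
ls; mkdir -p pics; python3 - <<'E'
from station import sensors, viewer
import cv2,numpy as np,json
s=sensors.get_state(); print(s)
for n in("side","top"):
    d=viewer.get_image(n); cv2.imwrite(f"pics/{n}0.png",d["image"][:,:,::-1]); print(n,d["K"],d["R"],d["t"])
    np.savez(f"pics/{n}.npz",K=d["K"],R=d["R"],t=d["t"])
E
```

```text
pics
{'time_s': 0.0, 'joint_pos': array([ 1.18380559,  0.68999816, -0.19454282,  1.56636284,  0.15730495,
        0.90249926, -0.21509383]), 'qvel': array([0.00012411, 0.00014839, 0.00039157, 0.00226535, 0.00114476,
       0.001326  , 0.00073817]), 'effort': array([ 3.08734607e-04, -5.39606380e+01, -1.26650859e+00, -1.58541137e+01,
        9.09739727e-03,  9.50952322e-03,  5.48920429e-07]), 'eef_pos': array([ 0.25501468, -0.56992252,  0.24947089]), 'tcp_rot': array([-0.42548946,  1.99123789, -1.98757068]), 'wrist_force': array([0.45018161, 0.35709681, 0.86288408]), 'torque': array([0.02117599, 0.0030661 , 0.02156349]), 'width': 0.08548903851010782}
side [[619.91721826   0.         319.93577715]
 [  0.         619.91721826 236.6830915 ]
 [  0.           0.           1.        ]] [[-0.84471924 -0.53501582 -0.01440404]
 [-0.22507804  0.37952842 -0.89738401]
 [ 0.48558138 -0.75479551 -0.44101527]] [0.49160522 0.25317861 1.51461254]
top [[536.84322244   0.         327.16572689]
 [  0.         536.84322244 231.6819637 ]
 [  0.           0.           1.        ]] [[ 0.01387029 -0.99989137  0.00498721]
 [-0.97975108 -0.0145869  -0.19968739]
 [ 0.19973844 -0.00211651 -0.97984697]] [0.02288798 0.54460043 1.46374076]
```

View pics/side0.png

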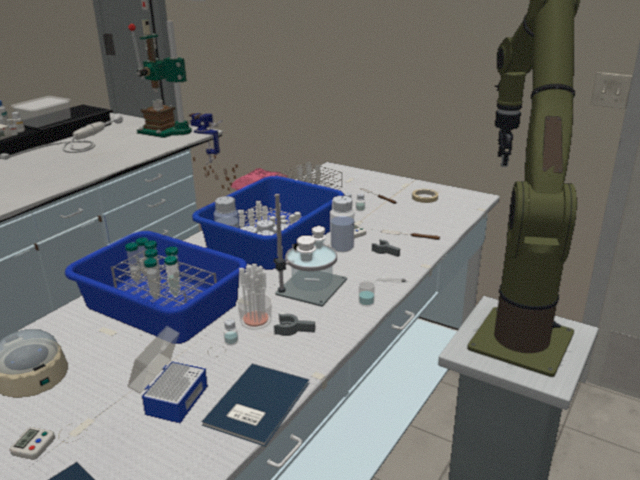

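View pics/top0.png

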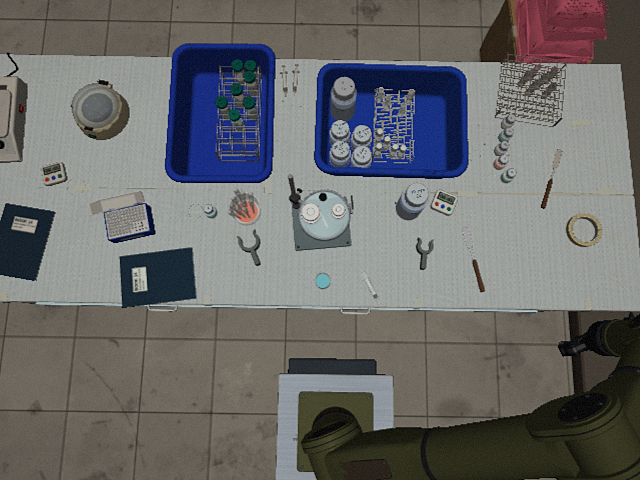

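```bash
python3 - <<'E'
import cv2
t=cv2.imread("pics/top0.png"); s=cv2.imread("pics/side0.png")
a=cv2.resize(t[160:310,210:360],(600,600),interpolation=cv2.INTER_CUBIC)
cv2.imwrite("pics/z1.png",a)
a=cv2.resize(t[220:280,230:270],(400,600),interpolation=cv2.INTER_CUBIC)
b=cv2.resize(t[220:280,405:445],(400,600),interpolation=cv2.INTER_CUBIC)
cv2.imwrite("pics/z2.png",cv2.hconcat([a,b]))
cv2.imwrite("pics/z3.png",cv2.resize(s[185:345,220:410],(760,640)[:2],interpolation=cv2.INTER_CUBIC)[:600])
E
```

```text
(no output)
```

View pics/z1.png

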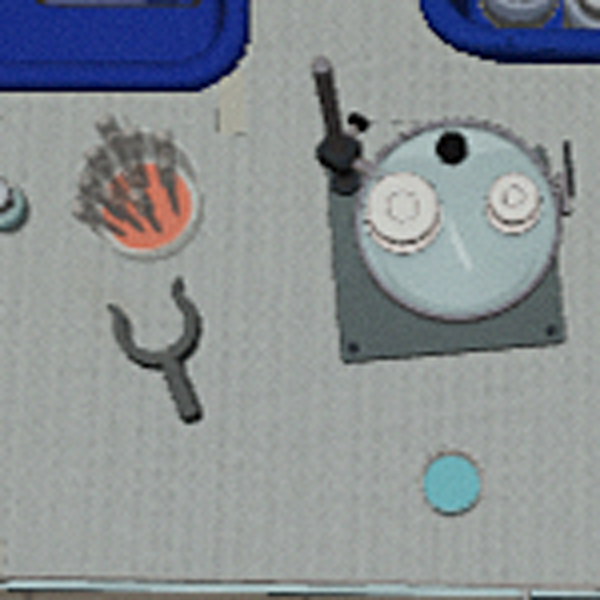

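View pics/z2.png

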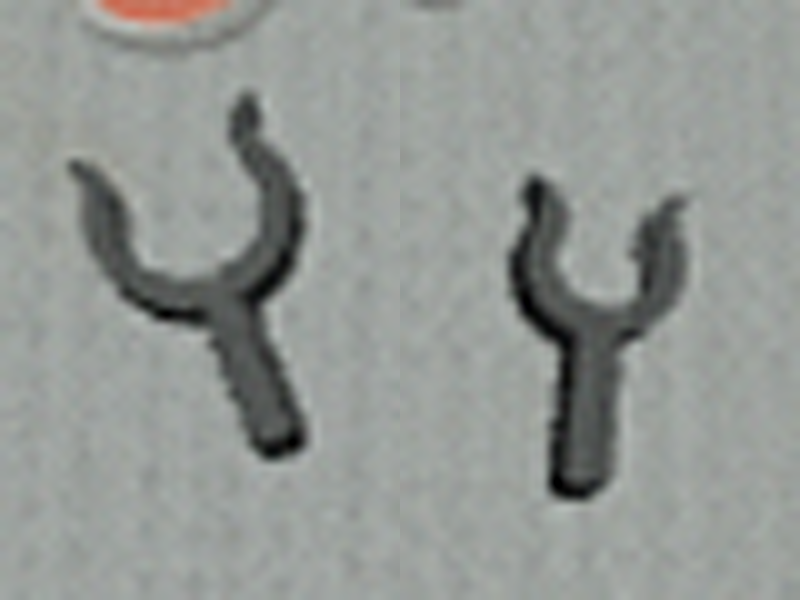

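View pics/z3.png

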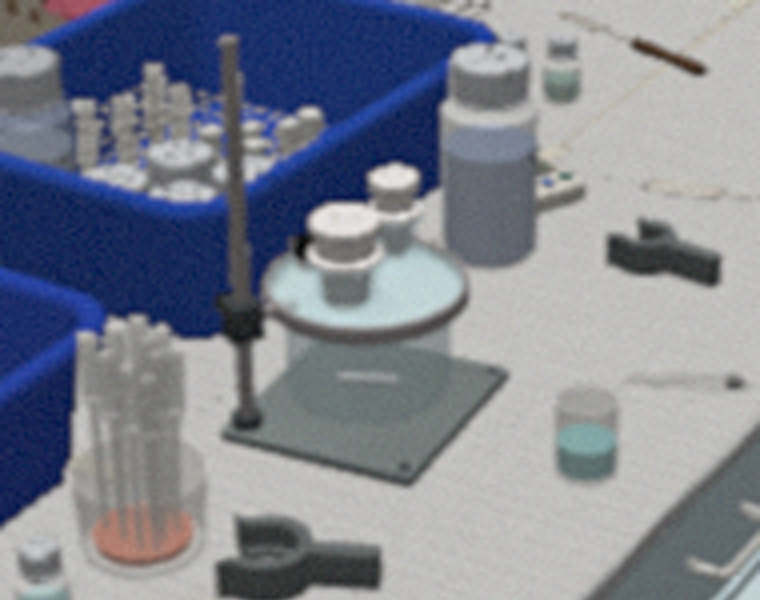

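```bash
cat > h.py <<'E'
import numpy as np,cv2
def cam(n):
    d=np.load(f"pics/{n}.npz"); return d["K"],d["R"],d["t"]
def proj(n,X):
    K,R,t=cam(n); c=np.asarray(X,float)@R.T+t; p=c@K.T; return p[:,:2]/p[:,2:]
def ray(n,px,z):
    K,R,t=cam(n); d=R.T@np.linalg.solve(K,[px[0],px[1],1]); o=-R.T@t; return o+d*(z-o[2])/d[2]
def place(P,x,y,yaw):
    c,s=np.cos(yaw),np.sin(yaw); P=np.asarray(P,float)
    return np.c_[x+c*P[:,0]-s*P[:,1],y+s*P[:,0]+c*P[:,1],P[:,2]]
E
python3 - <<'E'
from h import *
for n,box in(("top",(285,180,365,255)),("side",(270,215,350,310))):
    im=cv2.imread(f"pics/{n}0.png"); x0,y0,x1,y1=box
    c=cv2.resize(im[y0:y1,x0:x1],None,fx=8,fy=8 if n=="top" else 6,interpolation=cv2.INTER_NEAREST)
    if n=="side": c=cv2.resize(im[y0:y1,x0:x1],None,fx=6,fy=6,interpolation=cv2.INTER_NEAREST)
    cv2.imwrite(f"pics/n_{n}.png",c)
print(ray("top",(250,252),14),ray("top",(424,258),14),ray("top",(311,212),164),ray("top",(339,210),164))
E
```

```text
[-1.7845788  -1.74434241 14.        ] [-1.7019973   2.34193346 14.        ] [-39.04921161  -4.73077081 164.        ] [-39.82102685   3.97453574 164.        ]
```

View pics/n_top.png

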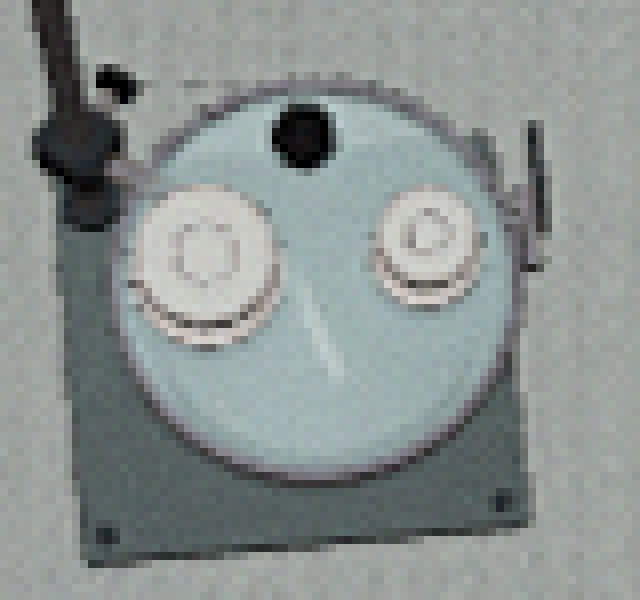

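View pics/n_side.png

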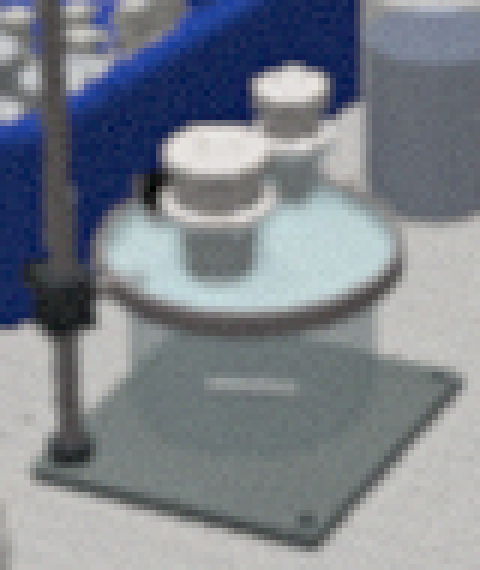

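```bash
cat > fit.py <<'E'
from h import *
from scipy.optimize import least_squares, minimize
T=lambda u,v:(u/8-.5+285,v/8-.5+180)
S=lambda u,v:(u/6-.5+270,v/6-.5+215)
obs=[("top",T(207,251),(-4,37,164)),("top",T(428,231),(-4,-37,164)),("top",T(303,135),(46,0,122)),
("top",T(88,560),(-78,92,5)),("top",T(528,523),(-78,-72,5)),
("side",S(217,150),(-4,37,164)),("side",S(291,86),(-4,-37,164)),
("side",S(38,462),(70,92,10)),("side",S(318,534),(-78,92,10)),("side",S(461,375),(-78,-72,10))]
def res(p,cams=("top","side")):
    return np.concatenate([proj(n,place([np.array(X)/1e3],*p))[0]-np.array(o) for n,o,X in obs if n in cams])
p0=[.6,0.02,0]
for c in(("top","side"),("top",),("side",)):
    r=least_squares(res,p0,args=(c,),loss="soft_l1"); print(c,r.x.round(4)); print(r.fun.reshape(-1,2).round(1).tolist())
# clips
def outline(Ro,Ri,tip,back):
    m=[]
    # ring sector angles up to where outer x approx tip
    a=np.arccos(min(1,(tip-4)/Ro)) if tip<Ro else 0
    th=np.linspace(a,2*np.pi-a,60)
    return np.r_[np.c_[Ro*np.cos(th),Ro*np.sin(th)],np.c_[Ri*np.cos(th[::-1]),Ri*np.sin(th[::-1])]], np.array([[-back,-7],[-Ri-1,-7],[-Ri-1,7],[-back,7]])
SS=8
def sil(n,p,shape,box):
    x0,y0,x1,y1=box; m=np.zeros(((y1-y0)*SS,(x1-x0)*SS),np.uint8)
    for z in np.linspace(0,28,8):
        for q in shape:
            P=place(np.c_[q,np.full(len(q),z)]/1e3,*p); uv=(proj(n,P)+.5-[x0,y0])*SS
            cv2.fillPoly(m,[np.round(uv).astype(int)],1)
    return cv2.resize(m.astype(np.float32),(x1-x0,y1-y0),interpolation=cv2.INTER_AREA)
for name,sh,p0,bx in(("large",outline(30.5,21,21,74),[.55,.2,.2],{"top":(232,224,268,272),"side":(268,308,322,338)}),
  ("small",outline(23.5,14,17,67),[.52,-.25,-.1],{"top":(410,230,440,276),"side":(366,236,404,260)})):
    tgt={}
    for n,b in bx.items():
        im=cv2.imread(f"pics/{n}0.png")[b[1]:b[3],b[0]:b[2]]
        g=im.max(2).astype(float); 
        bg=np.percentile(g,80); tgt[n]=np.clip((bg-15-g)/(bg-15-90),0,1)
        cv2.imwrite(f"pics/m_{name}_{n}.png",cv2.resize((tgt[n]*255).astype(np.uint8),None,fx=8,fy=8,interpolation=cv2.INTER_NEAREST))
    # init from mask moments in top
    b=bx["top"]; 
    for cams in(("top","side"),("top",),("side",)):
        f=lambda p:sum(((sil(n,p,sh,bx[n])-tgt[n])**2).sum() for n in cams)
        v,u=np.nonzero(tgt["top"]>.5); c=ray("top",(u.mean()+b[0],v.mean()+b[1]),.014)
        best=None
        for yaw in(-.2,0,.2,.4):
          for dx in (0,.015):
            s=np.array([c[0]+dx,c[1],yaw])
            r=minimize(f,s,method="Nelder-Mead",options=dict(initial_simplex=s+np.array([[0,0,0],[.01,0,0],[0,.01,0],[0,0,.15]]),xatol=1e-4,fatol=1e-2))
            if best is None or r.fun<best.fun: best=r
        print(name,cams,best.x.round(4),round(best.fun,1),len(u))
E
python3 fit.py
```

```text
('top', 'side') [0.5845 0.0403 0.1119]
[[-0.2, 0.4], [0.0, 0.2], [-0.0, -0.4], [-0.5, 1.2], [0.7, 0.4], [-0.1, -0.8], [-0.3, -0.9], [-1.7, 0.1], [-0.3, 0.1], [0.5, -1.2]]
('top',) [0.5855 0.0402 0.1043]
[[-0.2, -0.1], [0.1, -0.0], [0.1, -0.8], [-0.6, 0.6], [0.6, 0.3]]
('side',) [0.5824 0.042  0.1121]
[[0.2, -0.4], [-0.0, -0.5], [-1.5, 0.6], [0.0, 0.6], [0.9, -0.7]]
large ('top', 'side') [0.5227 0.2576 0.4032] 97.1 274
large ('top',) [0.5218 0.2568 0.3969] 19.9 274
large ('side',) [0.5248 0.2612 0.4296] 61.0 274
small ('top', 'side') [ 0.516  -0.25   -0.0929] 57.7 254
small ('top',) [ 0.5148 -0.2506 -0.1055] 22.9 254
small ('side',) [ 0.5176 -0.2478 -0.0485] 26.1 254
```

```bash
cat > st.py <<'E'
from station import sensors
import numpy as np,sys
from scipy.spatial.transform import Rotation as R
def show(tgt=None,yaw=None):
    s=sensors.get_state(); r=R.from_rotvec(s["tcp_rot"]); M=r.as_matrix()
    print("t",round(s["time_s"],2),"pos",s["eef_pos"].round(4),"w",round(s["width"],4),"F",s["wrist_force"].round(1),"T",s["torque"].round(2))
    z=M[:,2]; print("toolx",M[:,0].round(3),"tooly",M[:,1].round(3),"toolz",z.round(3),"q",s["joint_pos"].round(2))
    if tgt is not None: print("shift",((np.array(tgt)-s["eef_pos"])*10).round(3))
    if yaw is not None:
        for sg in(1,-1):
            zz=sg*np.array([-np.sin(yaw),np.cos(yaw),0]); yy=np.array([0,0,-1.]); D=np.c_[np.cross(yy,zz),yy,zz]
            print("turn",sg,((R.from_matrix(D)*r.inv()).as_rotvec()/(np.pi/2)).round(4))
if __name__=="__main__":
    a=list(map(float,sys.argv[1:])); show(a[:3] if len(a)>2 else None,a[3] if len(a)>3 else None)
E
python3 st.py .4755 .237 .1 .4; python3 - <<'E'
from h import *
# overlay check of fits
from fit import *
E
true
```

```text
t 0.1 pos [ 0.2551 -0.57    0.2496] w 0.0854 F [-0.4 -0.3 -0.5] T [ 0.02 -0.02  0.02]
toolx [-0.913 -0.409  0.   ] tooly [-0.001  0.001 -1.   ] toolz [ 0.409 -0.913 -0.002] q [ 1.18  0.69 -0.19  1.57  0.16  0.9  -0.22]
shift [ 2.204  8.07  -1.496]
turn 1 [ 8.0000e-04 -1.4000e-03  1.9867e+00]
turn -1 [-0.0009 -0.0005 -0.0133]
('top', 'side') [0.5845 0.0403 0.1119]
[[-0.2, 0.4], [0.0, 0.2], [-0.0, -0.4], [-0.5, 1.2], [0.7, 0.4], [-0.1, -0.8], [-0.3, -0.9], [-1.7, 0.1], [-0.3, 0.1], [0.5, -1.2]]
('top',) [0.5855 0.0402 0.1043]
[[-0.2, -0.1], [0.1, -0.0], [0.1, -0.8], [-0.6, 0.6], [0.6, 0.3]]
('side',) [0.5824 0.042  0.1121]
[[0.2, -0.4], [-0.0, -0.5], [-1.5, 0.6], [0.0, 0.6], [0.9, -0.7]]
large ('top', 'side') [0.5227 0.2576 0.4032] 97.1 274
large ('top',) [0.5218 0.2568 0.3969] 19.9 274
large ('side',) [0.5248 0.2612 0.4296] 61.0 274
small ('top', 'side') [ 0.516  -0.25   -0.0929] 57.7 254
small ('top',) [ 0.5148 -0.2506 -0.1055] 22.9 254
small ('side',) [ 0.5176 -0.2478 -0.0485] 26.1 254
```

Emit:
{"fn": "jog_arm", "kwargs": {
  "plan": [
    [0.4,0.4,0,0,0,0],
    [0.8,0.8,0,0,0,0],
    [1,1,0,0,0,0]
  ],
  "gripper": 0.3
}}

```text
time_s: 0.48
eef_pos: [0.358, -0.4665, 0.2493]
tcp_rot: [-0.428, 1.99, -1.982]
wrist_force: [0.9, -0.3, -1.0]
width: 0.0601
```

Emit:
{"fn": "jog_arm", "kwargs": {
  "plan": [
    [0.3,0.5,0,0,0,0],
    [0.6,1,0,0,0,0]
  ]
}}

```text
time_s: 0.72
eef_pos: [0.4187, -0.3649, 0.2489]
tcp_rot: [-0.428, 1.991, -1.982]
wrist_force: [1.3, 0.8, 0.2]
width: 0.0596
```

Emit:
{"fn": "jog_arm", "kwargs": {
  "plan": [
    [0,0.5,0,0,0,0],
    [0,1,0,0,0,0]
  ]
}}

```text
time_s: 0.98
eef_pos: [0.4189, -0.2627, 0.2486]
tcp_rot: [-0.429, 1.991, -1.98]
wrist_force: [0.8, 1.1, 0.3]
width: 0.0598
```

Emit:
{"fn": "jog_arm", "kwargs": {
  "plan": [
    [0,0.5,0,0,0,0],
    [0,1,0,0,0,0]
  ]
}}

```text
time_s: 1.23
eef_pos: [0.4186, -0.1609, 0.2484]
tcp_rot: [-0.429, 1.991, -1.98]
wrist_force: [0.7, 0.1, 1.0]
width: 0.0601
```

Emit:
{"fn": "jog_arm", "kwargs": {
  "plan": [
    [0,0.5,0,0,0,0],
    [0,1,0,0,0,0]
  ]
}}

```text
time_s: 1.48
eef_pos: [0.4184, -0.0593, 0.2483]
tcp_rot: [-0.429, 1.991, -1.98]
wrist_force: [0.9, -0.1, -0.4]
width: 0.0595
```

Emit:
{"fn": "jog_arm", "kwargs": {
  "plan": [
    [0,0.5,0,0,0,0],
    [0,1,0,0,0,0]
  ]
}}

```text
time_s: 1.72
eef_pos: [0.4181, 0.0424, 0.2483]
tcp_rot: [-0.429, 1.991, -1.98]
wrist_force: [1.7, 0.6, 0.5]
width: 0.0596
```

Emit:
{"fn": "jog_arm", "kwargs": {
  "plan": [
    [0,0.5,0,0,0,0],
    [0,1,0,0,0,0]
  ]
}}

```text
time_s: 1.98
eef_pos: [0.4179, 0.1441, 0.2481]
tcp_rot: [-0.43, 1.991, -1.98]
wrist_force: [0.9, -0.4, 0.3]
width: 0.0598
```

Emit:
{"fn": "jog_arm", "kwargs": {
  "plan": [
    [0.25,0.4,0,0,0,0],
    [0.5,0.8,-0.5,0,0,0],
    [0.5,0.8,-1,0,0,0],
    [0.5,0.8,-1,0,0,0]
  ]
}}

```text
time_s: 2.48
eef_pos: [0.4649, 0.223, 0.1447]
tcp_rot: [-0.441, 1.991, -1.986]
wrist_force: [-0.3, -0.8, 0.4]
width: 0.0598
```

```bash
python3 st.py .4755 .237 .022 .4; python3 - <<'E'
from station import viewer
from h import *
for n,b in(("top",(200,190,300,290)),("side",(230,230,350,350))):
    im=viewer.get_image(n)["image"][:,:,::-1][b[1]:b[3],b[0]:b[2]]
    cv2.imwrite(f"pics/a_{n}.png",cv2.resize(im,(480,480),interpolation=cv2.INTER_CUBIC))
cv2.imwrite("pics/a.png",cv2.hconcat([cv2.imread("pics/a_top.png")[:,:400],cv2.imread("pics/a_side.png")[:,:400]]))
E
```

```text
t 2.48 pos [0.4649 0.223  0.1447] w 0.0598 F [-0.3 -0.8  0.4] T [-0.05  0.02  0.01]
toolx [-0.91  -0.415  0.008] tooly [-0.009  0.001 -1.   ] toolz [ 0.415 -0.91  -0.004] q [-0.49  0.72 -0.08  1.99  0.11  0.45 -1.78]
shift [ 0.106  0.14  -1.227]
turn 1 [ 9.0000e-03 -9.0000e-04  1.9822e+00]
turn -1 [-0.0006 -0.0058 -0.0178]
```

View pics/a.png

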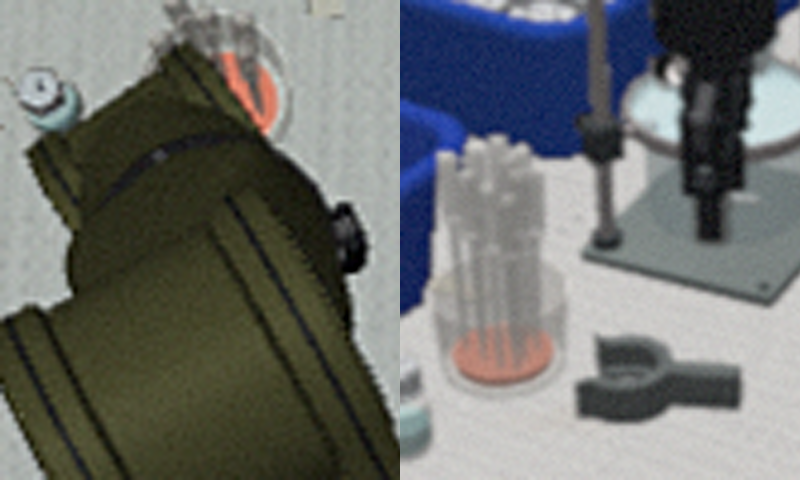

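```bash
python3 - <<'E'
from station import viewer
from h import *
print("cup base",ray("side",(256,322),0.01)," top-cam rim", ray("top",(247,207),.08))
im=viewer.get_image("side")["image"][:,:,::-1][90:340,200:500]
cv2.imwrite("pics/b.png",cv2.resize(im,(720,600),interpolation=cv2.INTER_CUBIC))
p=proj("side",[[.4649,.223,.1447],[.4649,.223,.1987],[.4649,.223,.3],[.4649,.223,.35]]); print(((p-[200,90])*2.4).round())
E
```

```text
cup base [0.59526596 0.28423388 0.01      ]  top-cam rim [0.60639815 0.25660342 0.08      ]
[[266. 454.]
 [265. 407.]
 [262. 315.]
 [261. 267.]]
```

View pics/b.png

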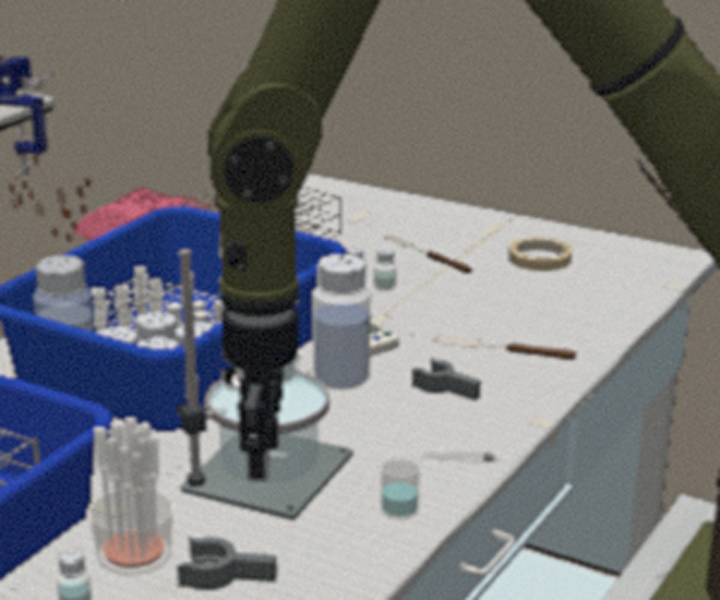

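Emit:
{"fn": "jog_arm", "kwargs": {
  "plan": [
    [0.106,0.14,0,0,-0.006,-0.018],
    [0.106,0.14,-0.4,0,-0.006,-0.018],
    [0.106,0.14,-0.7,0,-0.006,-0.018],
    [0.106,0.14,-0.7,0,-0.006,-0.018]
  ]
}}

```text
time_s: 3.12
eef_pos: [0.4792, 0.2371, 0.0807]
tcp_rot: [-0.39, 2.002, -1.995]
wrist_force: [-0.6, -0.3, 0.7]
width: 0.0596
```

```bash
python3 st.py .4755 .237 .022 .4; python3 - <<'E'
from station import viewer
from h import *
im=viewer.get_image("side")["image"][:,:,::-1][270:345,250:350]
cv2.imwrite("pics/c.png",cv2.resize(im,(800,600),interpolation=cv2.INTER_CUBIC))
E
```

```text
t 3.12 pos [0.4792 0.2371 0.0807] w 0.0596 F [-0.6 -0.3  0.7] T [ 0.01  0.01 -0.01]
toolx [-0.922 -0.386 -0.012] tooly [ 0.011  0.006 -1.   ] toolz [ 0.386 -0.922 -0.001] q [-0.52  0.84 -0.04  1.98  0.11  0.31 -1.83]
shift [-0.037 -0.001 -0.587]
turn 1 [ 0.0108  0.0057 -1.9979]
turn -1 [-0.0036  0.0069  0.0021]
```

View pics/c.png

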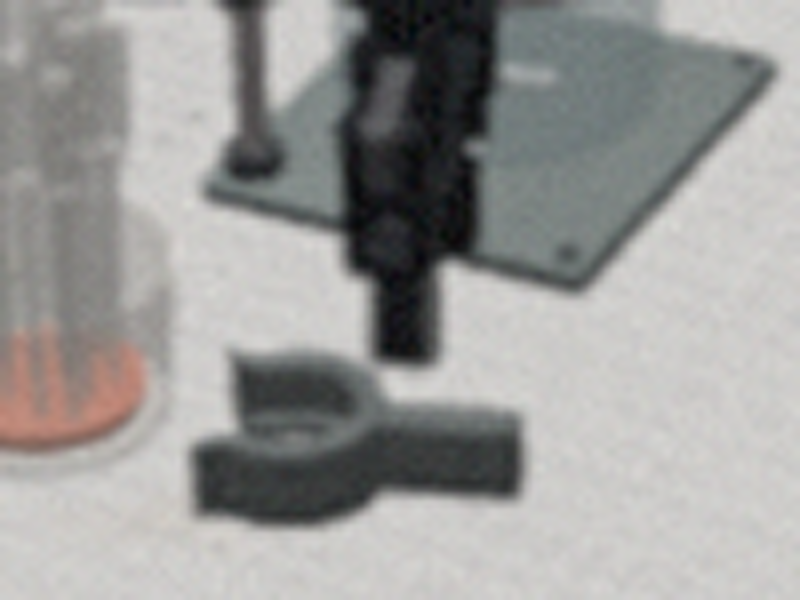

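```bash
python3 - <<'E'
from h import *
f=lambda X:((proj("side",X)+.5-[250,270])*8).round().tolist()
p=np.array([.4792,.2371,.0807]); a=np.array([-.386,.922,0])
print("tips",f([p+[0,0,-.013],p+[0,0,-.013]+a*.03,p+[0,0,-.013]+a*.04,p+[0,0,-.013]-a*.03]))
for q in([.5227,.2576,.4032],[.5218,.2568,.3969],[.5248,.2612,.43]):
    print(f(place([[-.074,0,.028],[-.074,.007,.028],[-.074,-.007,0],[-.051,0,.014],[.021,.02,.028],[.021,-.02,.028],[0,.0305,0]],*q)))
E
```

```text
tips [[431.0, 300.0], [413.0, 353.0], [406.0, 371.0], [449.0, 249.0]]
[[515.0, 417.0], [511.0, 430.0], [521.0, 479.0], [444.0, 449.0], [204.0, 429.0], [232.0, 359.0], [266.0, 528.0]]
[[519.0, 417.0], [515.0, 430.0], [524.0, 479.0], [448.0, 449.0], [208.0, 428.0], [237.0, 358.0], [270.0, 528.0]]
[[504.0, 417.0], [501.0, 430.0], [509.0, 479.0], [433.0, 450.0], [193.0, 434.0], [218.0, 363.0], [257.0, 532.0]]
```

Emit:
{"fn": "jog_arm", "kwargs": {
  "plan": [
    [-0.04,0,-0.3,-0.004,0.007,0.002],
    [-0.04,0,-0.59,-0.004,0.007,0.002],
    [-0.04,0,-0.59,-0.004,0.007,0.002],
    [-0.04,0,-0.59,-0.004,0.007,0.002]
  ]
}}

```text
time_s: 3.68
eef_pos: [0.4772, 0.238, 0.0247]
tcp_rot: [-0.4, 2.001, -1.999]
wrist_force: [-0.1, -0.5, 0.1]
width: 0.0599
```

```bash
python3 st.py .4752 .237 .022 .4
```

```text
t 3.67 pos [0.4772 0.238  0.0247] w 0.0599 F [-0.1 -0.5  0.1] T [0.04 0.02 0.02]
toolx [-0.921 -0.389 -0.005] tooly [ 0.004  0.002 -1.   ] toolz [ 0.389 -0.921 -0.   ] q [-0.53  0.95 -0.03  1.98  0.12  0.21 -1.84]
shift [-0.02  -0.01  -0.027]
turn 1 [ 4.4000e-03  1.9000e-03 -1.9995e+00]
turn -1 [-0.0012  0.0028  0.0005]
```

Emit:
{"fn": "jog_arm", "kwargs": {
  "plan": [
    [-0.02,-0.01,-0.04,-0.001,0.003,0],
    [-0.02,-0.01,-0.04,-0.001,0.003,0],
    [-0.02,-0.01,-0.04,-0.001,0.003,0]
  ]
}}

```text
time_s: 4.05
eef_pos: [0.4753, 0.237, 0.021]
tcp_rot: [-0.405, 2.003, -2.001]
wrist_force: [0.5, 0.8, 0.6]
width: 0.0597
```

Emit:
{"fn": "jog_arm", "kwargs": {
  "plan": [
    [0,0,0,0,0,0],
    [0,0,0,0,0,0],
    [0,0,0,0,0,0],
    [0,0,0,0,0,0],
    [0,0,0,0,0,0],
    [0,0,0,0,0,0]
  ],
  "gripper": 1,
  "newtons": 60
}}

```text
time_s: 4.8
eef_pos: [0.4753, 0.237, 0.0211]
tcp_rot: [-0.405, 2.003, -2.001]
wrist_force: [-1.2, -0.9, 3.4]
width: 0.0131
```

```bash
python3 st.py .4752 .237 .022 .4
```

```text
t 4.8 pos [0.4753 0.237  0.0211] w 0.0131 F [-1.2 -0.9  3.4] T [ 0.01  0.04 -0.  ]
toolx [-0.921 -0.389 -0.   ] tooly [ 0.     0.001 -1.   ] toolz [ 0.389 -0.921 -0.001] q [-0.53  0.95 -0.03  1.98  0.12  0.21 -1.84]
shift [-0.001 -0.     0.009]
turn 1 [ 0.0000e+00  6.0000e-04 -1.9995e+00]
turn -1 [-0.0004  0.      0.0005]
```

Emit:
{"fn": "jog_arm", "kwargs": {
  "plan": [
    [0,0,0.2,0,0,0],
    [-0.2,0,0.6,0,0,0],
    [-0.5,0,1,0,0,0],
    [-0.5,0,1,0,0,0]
  ]
}}

```text
time_s: 5.3
eef_pos: [0.4241, 0.2376, 0.1231]
tcp_rot: [-0.405, 2.002, -1.998]
wrist_force: [0.6, -0.7, -0.6]
width: 0.0133
```

```bash
python3 st.py; python3 - <<'E'
from h import *
for q in([.585,.0405,.108],):
    print(place([[-.004,.037,.134],[-.004,-.037,.134],[-.055,.037,.134],[-.048,-.037,.134],[-.115,.037,.134]],*q))
E
```

```text
t 5.3 pos [0.4241 0.2376 0.1231] w 0.0133 F [ 0.6 -0.7 -0.6] T [-0.03 -0.01 -0.  ]
toolx [-0.921 -0.391 -0.002] tooly [ 0.001  0.002 -1.   ] toolz [ 0.391 -0.921 -0.001] q [-0.58  0.73 -0.04  2.09  0.09  0.32 -1.86]
[[ 0.57703507  0.07685326  0.134     ]
 [ 0.58501154  0.00328441  0.134     ]
 [ 0.52633221  0.07135597  0.134     ]
 [ 0.5412679  -0.00145835  0.134     ]
 [ 0.46668179  0.06488856  0.134     ]]
```

Emit:
{"fn": "jog_arm", "kwargs": {
  "plan": [
    [0,-0.4,0.2,0,0,-0.06],
    [0,-0.8,0.2,0,0,-0.12],
    [0,-1,0.2,0,0,-0.18],
    [0,-1,0.2,0,0,-0.186]
  ]
}}

```text
time_s: 5.8
eef_pos: [0.4244, 0.1364, 0.1424]
tcp_rot: [-0.113, 2.167, -2.166]
wrist_force: [1.0, 0.4, 0.3]
width: 0.013
```

```bash
python3 st.py .4517 .0633 .1411 .108
```

```text
t 5.8 pos [0.4244 0.1364 0.1424] w 0.013 F [1.  0.4 0.3] T [ 0.02  0.04 -0.  ]
toolx [-0.994 -0.105 -0.001] tooly [ 0.001  0.001 -1.   ] toolz [ 0.105 -0.994 -0.001] q [-0.41  0.67 -0.01  2.2   0.02  0.27 -1.9 ]
shift [ 0.273 -0.731 -0.013]
turn 1 [ 9.0000e-04  7.0000e-04 -1.9984e+00]
turn -1 [-0.0004  0.0005  0.0016]
```

Emit:
{"fn": "jog_arm", "kwargs": {
  "plan": [
    [0.1,-0.4,0,0,0,0.002],
    [0.27,-0.73,-0.013,0,0,0.002],
    [0.27,-0.73,-0.013,0,0,0.002],
    [0.27,-0.73,-0.013,0,0,0.002]
  ]
}}

```text
time_s: 6.3
eef_pos: [0.4516, 0.0653, 0.1407]
tcp_rot: [-0.12, 2.166, -2.162]
wrist_force: [0.6, 0.3, -0.7]
width: 0.0129
```

```bash
python3 st.py .4517 .0633 .1411 .108; python3 - <<'E'
from station import viewer
from h import *
for n,b in(("top",(280,175,380,250)),("side",(260,205,360,280))):
    im=viewer.get_image(n)["image"][:,:,::-1][b[1]:b[3],b[0]:b[2]]
    cv2.imwrite(f"pics/d_{n}.png",cv2.resize(im,(800,600),interpolation=cv2.INTER_CUBIC))
E
```

```text
t 6.3 pos [0.4516 0.0653 0.1407] w 0.0129 F [ 0.6  0.3 -0.7] T [-0.02  0.09 -0.  ]
toolx [-0.994 -0.111 -0.001] tooly [ 0.001  0.002 -1.   ] toolz [ 0.111 -0.994 -0.002] q [-0.22  0.68 -0.04  2.17  0.08  0.3  -1.78]
shift [ 0.001 -0.02   0.004]
turn 1 [-6.000e-04 -2.100e-03  1.998e+00]
turn -1 [-0.0013  0.0004 -0.002 ]
```

View pics/d_top.png

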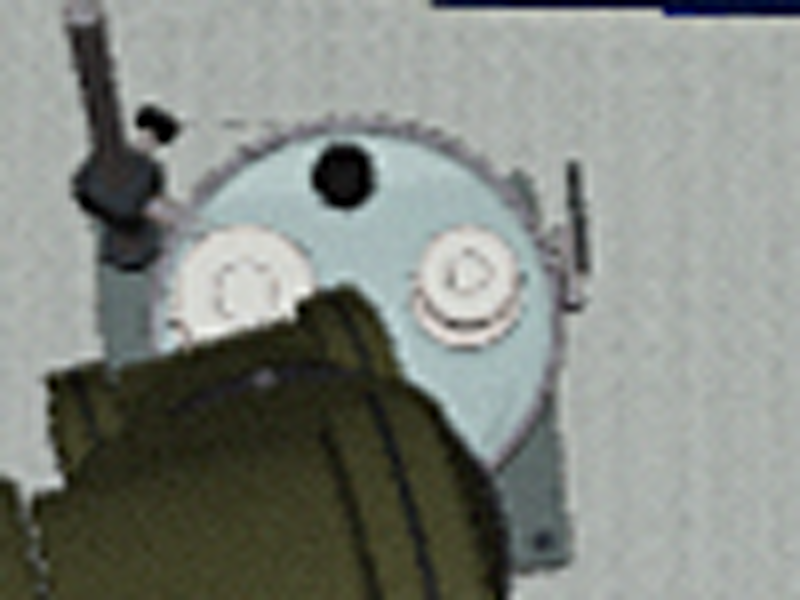

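View pics/d_side.png

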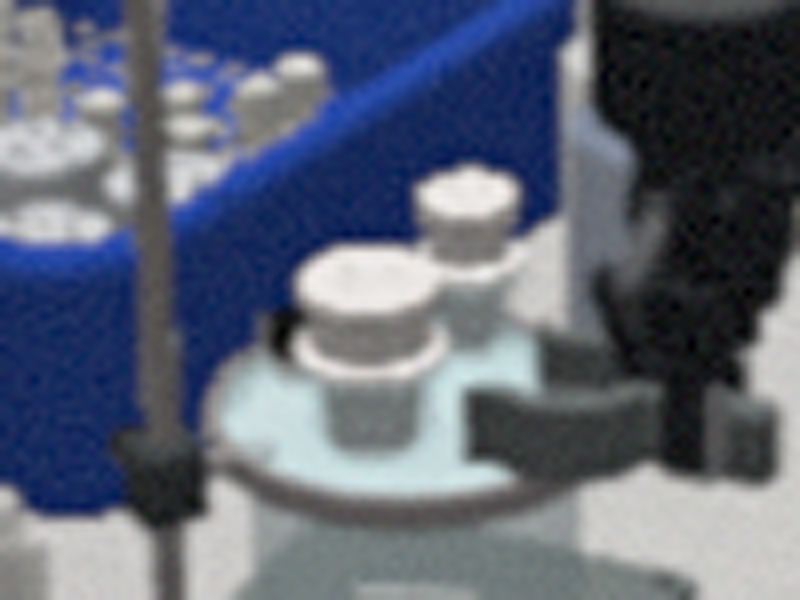

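Emit:
{"fn": "jog_arm", "kwargs": {
  "plan": [
    [0.15,-0.001,0.004,-0.001,0,-0.002],
    [0.3,0.014,0.004,-0.001,0,-0.002],
    [0.3,0.014,0.004,-0.001,0,-0.002]
  ]
}}

```text
time_s: 6.78
eef_pos: [0.482, 0.0684, 0.1412]
tcp_rot: [-0.118, 2.165, -2.162]
wrist_force: [-0.6, 0.3, -0.8]
width: 0.0132
```

```bash
python3 st.py .4815 .0668 .1411 .108; python3 - <<'E'
from station import viewer
from h import *
n,b="side",(260,205,360,280)
im=viewer.get_image(n)["image"][:,:,::-1][b[1]:b[3],b[0]:b[2]]
a=cv2.resize(im,(800,600),interpolation=cv2.INTER_CUBIC)
from station import sensors
p=sensors.get_state()["eef_pos"]; yaw=.108
P=lambda X:np.round((proj(n,X)+.5-[b[0],b[1]])*8).astype(int)
th=np.linspace(0,2*np.pi,60)
for (y,rl,rh) in((37,26,24),(-37,19,17)):
  for z,r in((140,rl),(164,rh)):
    cv2.polylines(a,[P(place(np.c_[-4+r*np.cos(th),y+r*np.sin(th),0*th+z]/1e3,.585,.0405,yaw))],True,(0,0,255),1)
rx=p[0]+.051*np.cos(yaw); ry=p[1]+.051*np.sin(yaw)
t=np.linspace(.75,2*np.pi-.75,50)
for z in(p[2]-.021,p[2]+.007):
    cv2.polylines(a,[P(place(np.c_[.0305*np.cos(t),.0305*np.sin(t),0*t+z],rx,ry,yaw))],False,(0,255,0),1)
    cv2.polylines(a,[P(place(np.array([[-.03,-.007,z],[-.074,-.007,z],[-.074,.007,z],[-.03,.007,z]]),rx,ry,yaw))],False,(0,255,0),1)
cv2.imwrite("pics/e.png",a)
E
```

```text
t 6.78 pos [0.482  0.0684 0.1412] w 0.0132 F [-0.6  0.3 -0.8] T [ 0.05  0.05 -0.06]
toolx [-0.994 -0.111 -0.002] tooly [ 0.002  0.001 -1.   ] toolz [ 0.111 -0.994 -0.001] q [-0.21  0.7  -0.04  2.08  0.08  0.36 -1.77]
shift [-0.005 -0.016 -0.001]
turn 1 [-1.9000e-03 -1.3000e-03  1.9981e+00]
turn -1 [-0.0008  0.0012 -0.0019]
```

View pics/e.png

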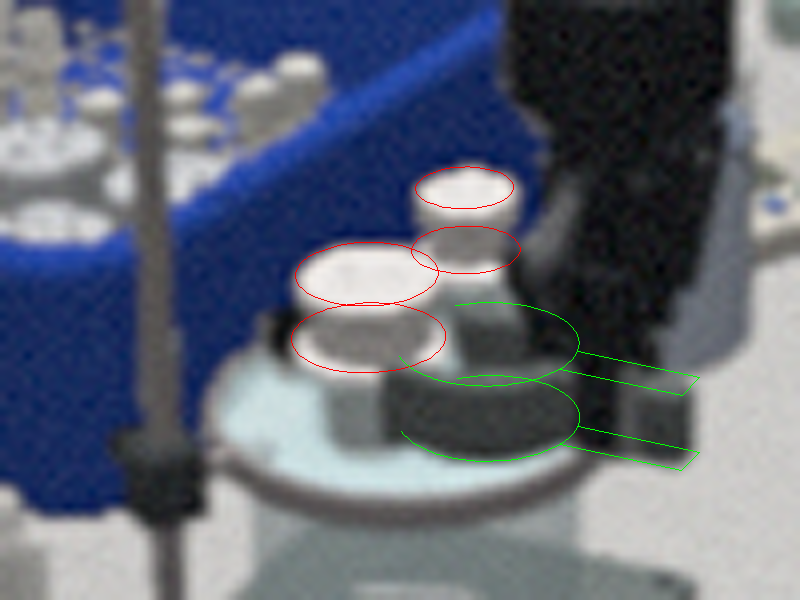

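```bash
python3 - <<'E'
from station import viewer
from h import *
a=np.mean([viewer.get_image("side")["image"][:,:,::-1].astype(float) for _ in range(4)],0).astype(np.uint8)
n,b="side",(300,238,350,268)
im=a[b[1]:b[3],b[0]:b[2]]
c=cv2.resize(im,(800,480),interpolation=cv2.INTER_CUBIC)
cv2.imwrite("pics/f.png",cv2.convertScaleAbs(c,alpha=1.6,beta=0))
from station import sensors
p=sensors.get_state()["eef_pos"]; yaw=.111
P=lambda X:((proj(n,X)+.5-[b[0],b[1]])*16).round().tolist()
rx=p[0]+.051*np.cos(yaw); ry=p[1]+.051*np.sin(yaw)
for z in(p[2]-.021,p[2]+.007):
    print(P(place(np.array([[-.03,.007,z],[-.074,.007,z],[-.074,-.007,z],[-.012,.028,z],[0,.0305,z]]),rx,ry,yaw)))
E
```

```text
[[487.0, 358.0], [729.0, 411.0], [763.0, 374.0], [334.0, 392.0], [262.0, 384.0]]
[[485.0, 209.0], [730.0, 260.0], [764.0, 224.0], [331.0, 242.0], [259.0, 234.0]]
```

View pics/f.png

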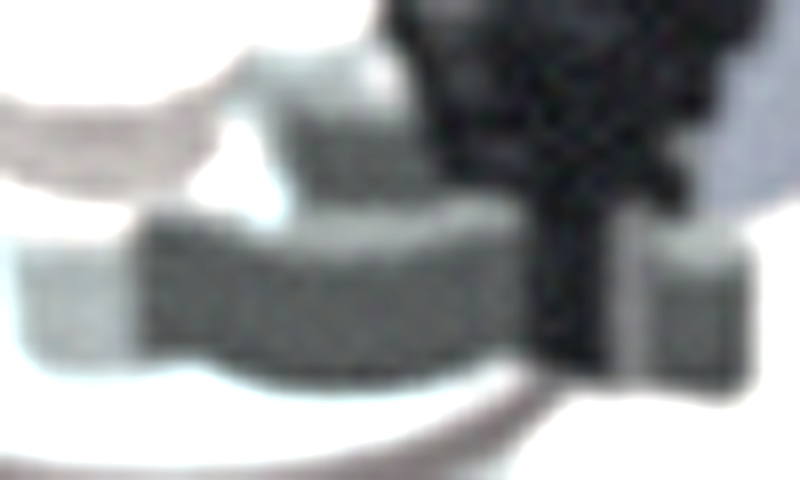

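Emit:
{"fn": "jog_arm", "kwargs": {
  "plan": [
    [0,-0.014,0,0,0,-0.002],
    [0.06,-0.008,0,0,0,-0.002],
    [0.11,-0.002,0,0,0,-0.002],
    [0.11,-0.002,0,0,0,-0.002]
  ]
}}

```text
time_s: 7.52
eef_pos: [0.492, 0.0669, 0.1412]
tcp_rot: [-0.115, 2.167, -2.166]
wrist_force: [0.6, -0.5, -0.1]
width: 0.013
```

```bash
python3 st.py .5263 .0717 .1411 .108
```

```text
t 7.53 pos [0.492  0.0669 0.1412] w 0.013 F [ 0.6 -0.5 -0.1] T [-0.07  0.01 -0.04]
toolx [-0.994 -0.106 -0.   ] tooly [ 0.  0. -1.] toolz [ 0.106 -0.994 -0.   ] q [-0.2   0.71 -0.04  2.05  0.07  0.39 -1.77]
shift [ 0.343  0.048 -0.001]
turn 1 [ 1.0000e-04  4.0000e-04 -1.9988e+00]
turn -1 [-0.0002  0.0001  0.0012]
```

Emit:
{"fn": "jog_arm", "kwargs": {
  "plan": [
    [0.05,0.016,0,0,0,0.001],
    [0.1,0.021,0,0,0,0.001],
    [0.1,0.021,0,0,0,0.001]
  ],
  "newtons": 90
}}

```text
time_s: 7.9
eef_pos: [0.5005, 0.0682, 0.1406]
tcp_rot: [-0.12, 2.167, -2.169]
wrist_force: [-2.5, -2.3, -3.2]
width: 0.0124
```

```bash
python3 st.py .5263 .0717 .1411 .108
```

```text
t 7.9 pos [0.5005 0.0682 0.1406] w 0.0124 F [-2.5 -2.3 -3.2] T [-0.5   0.8  -0.06]
toolx [-0.994 -0.107  0.004] tooly [-0.004 -0.001 -1.   ] toolz [ 0.107 -0.994  0.001] q [-0.2   0.71 -0.05  2.02  0.07  0.41 -1.77]
shift [0.258 0.035 0.005]
turn 1 [-3.6000e-03 -9.0000e-04 -1.9994e+00]
turn -1 [ 0.0006 -0.0023  0.0006]
```

Emit:
{"fn": "jog_arm", "kwargs": {
  "plan": [
    [0.01,0.001,0,0,0,0],
    [0.01,0.001,0,0,0,0],
    [0.01,0.001,0,0,0,0]
  ]
}}

```text
time_s: 8.28
eef_pos: [0.5006, 0.0681, 0.1405]
tcp_rot: [-0.122, 2.168, -2.17]
wrist_force: [-4.2, -2.1, -0.9]
width: 0.0124
```

```bash
python3 st.py .5263 .0717 .1411 .108;  python3 - <<'E'
from station import viewer
from h import *
a=np.mean([viewer.get_image("side")["image"][:,:,::-1].astype(float) for _ in range(3)],0).astype(np.uint8)
n,b="side",(290,225,350,265)
im=a[b[1]:b[3],b[0]:b[2]]
c=cv2.resize(im,(780,520),interpolation=cv2.INTER_CUBIC)
cv2.imwrite("pics/g.png",cv2.convertScaleAbs(c,alpha=1.3,beta=0))
E
```

```text
t 8.28 pos [0.5006 0.0681 0.1405] w 0.0124 F [-4.2 -2.1 -0.9] T [-0.35  1.06 -0.06]
toolx [-0.994 -0.107  0.005] tooly [-0.005 -0.001 -1.   ] toolz [ 0.107 -0.994  0.001] q [-0.2   0.71 -0.05  2.02  0.07  0.41 -1.77]
shift [0.257 0.036 0.006]
turn 1 [-5.3000e-03 -1.4000e-03 -1.9994e+00]
turn -1 [ 0.0009 -0.0034  0.0006]
```

View pics/g.png

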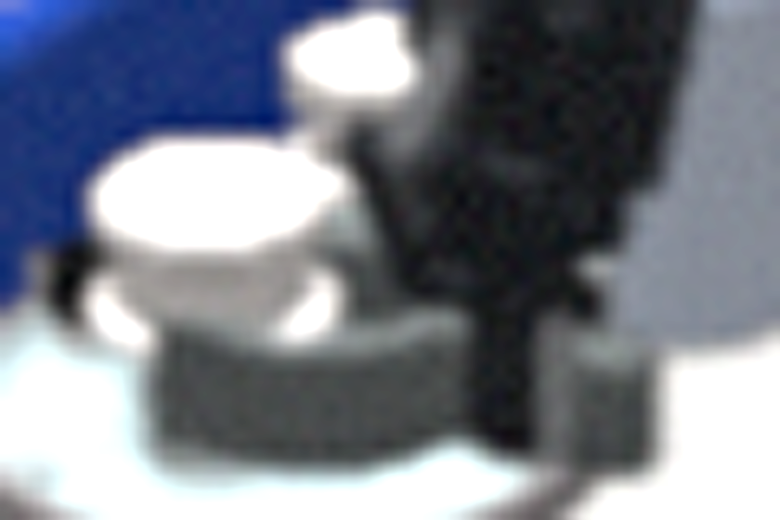

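Emit:
{"fn": "jog_arm", "kwargs": {
  "plan": [
    [0.06,-0.004,0.004,0,-0.003,0],
    [0.12,0.003,0.004,0,-0.003,0],
    [0.12,0.003,0.004,0,-0.003,0]
  ]
}}

```text
time_s: 8.8
eef_pos: [0.5097, 0.0686, 0.14]
tcp_rot: [-0.125, 2.167, -2.171]
wrist_force: [-5.3, -0.2, -5.1]
width: 0.0125
```

```bash
python3 st.py .5263 .0717 .1411 .108
```

```text
t 8.8 pos [0.5097 0.0686 0.14  ] w 0.0125 F [-5.3 -0.2 -5.1] T [-0.12  1.62 -0.02]
toolx [-0.994 -0.108  0.007] tooly [-0.007 -0.002 -1.   ] toolz [ 0.108 -0.994  0.001] q [-0.2   0.72 -0.05  1.99  0.07  0.43 -1.76]
shift [0.166 0.031 0.011]
turn 1 [0.0071 0.002  1.9998]
turn -1 [ 0.0012 -0.0045 -0.0002]
```

Emit:
{"fn": "jog_arm", "kwargs": {
  "plan": [
    [0.005,0,-0.012,0,-0.004,0],
    [0.005,0,-0.012,0,-0.004,0],
    [0.005,0,-0.012,0,-0.004,0]
  ]
}}

```text
time_s: 9.18
eef_pos: [0.509, 0.0687, 0.1388]
tcp_rot: [-0.121, 2.165, -2.169]
wrist_force: [-4.5, -1.1, 1.6]
width: 0.0125
```

```bash
python3 st.py .5263 .0717 .1411 .108
```

```text
t 9.18 pos [0.509  0.0687 0.1388] w 0.0125 F [-4.5 -1.1  1.6] T [-0.24  1.12 -0.08]
toolx [-0.994 -0.109  0.003] tooly [-0.003 -0.002 -1.   ] toolz [ 0.109 -0.994  0.002] q [-0.2   0.72 -0.04  2.    0.08  0.42 -1.76]
shift [0.173 0.03  0.023]
turn 1 [0.0028 0.0021 1.9994]
turn -1 [ 0.0014 -0.0018 -0.0006]
```

Emit:
{"fn": "jog_arm", "kwargs": {
  "plan": [
    [0.06,0.004,0.003,0,-0.002,0],
    [0.12,0.01,0.003,0,-0.002,0],
    [0.12,0.01,0.003,0,-0.002,0]
  ]
}}

```text
time_s: 9.55
eef_pos: [0.5214, 0.0701, 0.1393]
tcp_rot: [-0.117, 2.163, -2.166]
wrist_force: [1.3, -1.5, -2.2]
width: 0.0124
```

```bash
python3 st.py .5263 .0717 .1395 .108
```

```text
t 9.55 pos [0.5214 0.0701 0.1393] w 0.0124 F [ 1.3 -1.5 -2.2] T [-0.23 -0.33 -0.07]
toolx [-0.994 -0.109 -0.002] tooly [ 0.002 -0.001 -1.   ] toolz [ 0.109 -0.994  0.002] q [-0.19  0.73 -0.05  1.97  0.08  0.44 -1.76]
shift [0.049 0.016 0.002]
turn 1 [-1.7000e-03  1.5000e-03  1.9991e+00]
turn -1 [ 0.0009  0.0011 -0.0009]
```

Emit:
{"fn": "jog_arm", "kwargs": {
  "plan": [
    [0.03,0.002,0,0,0,0],
    [0.055,0.005,0,0,0,0],
    [0.055,0.005,0,0,0,0]
  ]
}}

```text
time_s: 9.93
eef_pos: [0.5273, 0.0706, 0.1395]
tcp_rot: [-0.116, 2.162, -2.166]
wrist_force: [-2.5, -2.2, 2.8]
width: 0.0124
```

```bash
python3 st.py .5263 .0717 .1395 .108
```

```text
t 9.93 pos [0.5273 0.0706 0.1395] w 0.0124 F [-2.5 -2.2  2.8] T [-0.23  0.23 -0.06]
toolx [-0.994 -0.109 -0.002] tooly [ 0.002 -0.001 -1.   ] toolz [ 0.109 -0.994  0.002] q [-0.19  0.74 -0.05  1.95  0.08  0.45 -1.76]
shift [-0.01   0.011  0.   ]
turn 1 [-2.4000e-03  1.4000e-03  1.9991e+00]
turn -1 [ 0.0009  0.0015 -0.0009]
```

Nearly seated; nudge until firm seat contact.

Emit:
{"fn": "jog_arm", "kwargs": {
  "plan": [
    [0.025,0.002,0,0,0,0],
    [0.025,0.002,0,0,0,0]
  ]
}}

```text
time_s: 10.18
eef_pos: [0.5274, 0.0706, 0.1391]
tcp_rot: [-0.122, 2.164, -2.169]
wrist_force: [-6.7, -1.7, 3.1]
width: 0.0124
```

```bash
python3 st.py .5263 .0717 .1395 .108; python3 - <<'E'
from station import viewer
from h import *
a=np.mean([viewer.get_image("side")["image"][:,:,::-1].astype(float) for _ in range(3)],0).astype(np.uint8)
n,b="side",(290,225,350,265)
im=a[b[1]:b[3],b[0]:b[2]]
c=cv2.resize(im,(780,520),interpolation=cv2.INTER_CUBIC)
cv2.imwrite("pics/i.png",cv2.convertScaleAbs(c,alpha=1.3,beta=0))
E
```

```text
t 10.18 pos [0.5274 0.0706 0.1391] w 0.0124 F [-6.7 -1.7  3.1] T [-0.23  1.11 -0.05]
toolx [-0.994 -0.11   0.003] tooly [-0.003 -0.002 -1.   ] toolz [ 0.11  -0.994  0.002] q [-0.19  0.74 -0.05  1.95  0.08  0.46 -1.76]
shift [-0.011  0.011  0.004]
turn 1 [0.0027 0.0022 1.9989]
turn -1 [ 0.0014 -0.0017 -0.0011]
```

View pics/i.png

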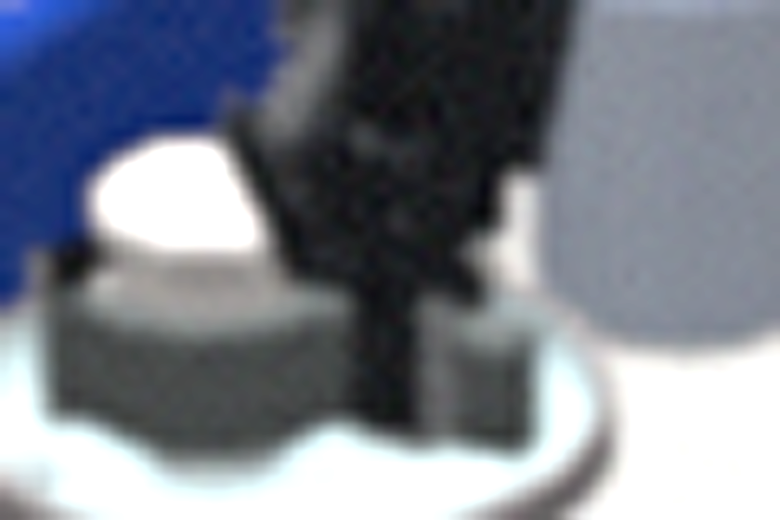

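Emit:
{"fn": "jog_arm", "kwargs": {
  "plan": [
    [-0.005,0,0,0,0,0],
    [-0.005,0,0,0,0,0],
    [-0.005,0,0,0,0,0],
    [-0.005,0,0,0,0,0]
  ],
  "gripper": 0.5
}}

```text
time_s: 10.82
eef_pos: [0.5273, 0.0708, 0.1391]
tcp_rot: [-0.121, 2.164, -2.168]
wrist_force: [-0.0, -0.0, 0.1]
width: 0.0427
```

Emit:
{"fn": "jog_arm", "kwargs": {
  "plan": [
    [0,0,0.2,0,0,0],
    [-0.3,0,0.5,0,0,0],
    [-0.6,0,0.9,0,0,0],
    [-1,0,0.9,0,0,0]
  ]
}}

```text
time_s: 11.32
eef_pos: [0.429, 0.0714, 0.2314]
tcp_rot: [-0.112, 2.162, -2.163]
wrist_force: [0.3, 1.0, -0.8]
width: 0.0424
```

```bash
python3 st.py .472 -.2456 .2 -.1; python3 - <<'E'
from station import viewer
from h import *
n,b="side",(290,225,350,265)
im=viewer.get_image("side")["image"][:,:,::-1][b[1]:b[3],b[0]:b[2]]
c=cv2.resize(im,(600,400),interpolation=cv2.INTER_CUBIC)
cv2.imwrite("pics/j.png",cv2.convertScaleAbs(c,alpha=1.3,beta=0))
E
```

```text
t 11.32 pos [0.429  0.0714 0.2314] w 0.0424 F [ 0.3  1.  -0.8] T [ 0.05  0.02 -0.03]
toolx [-0.994 -0.109 -0.005] tooly [ 0.005  0.    -1.   ] toolz [ 0.109 -0.994  0.001] q [-0.23  0.48 -0.06  2.14  0.06  0.51 -1.79]
shift [ 0.43  -3.17  -0.314]
turn 1 [-5.1000e-03  5.0000e-04  1.8668e+00]
turn -1 [ 0.0003  0.0034 -0.1332]
```

View pics/j.png

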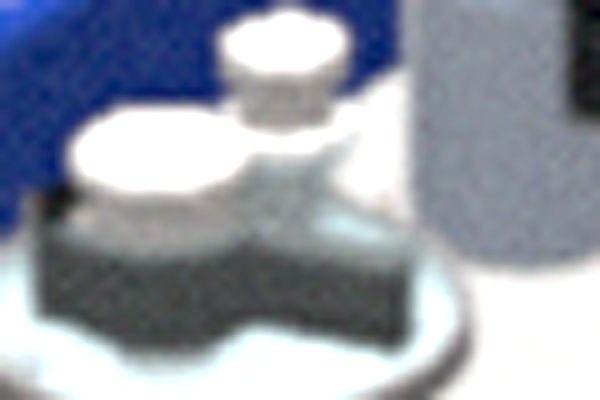

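Emit:
{"fn": "jog_arm", "kwargs": {
  "plan": [
    [0,-0.5,0,0,0,-0.03],
    [0,-1,0,0,0,-0.06]
  ],
  "gripper": 0.35
}}

```text
time_s: 11.62
eef_pos: [0.4201, -0.0304, 0.2301]
tcp_rot: [-0.028, 2.214, -2.218]
wrist_force: [0.3, -0.2, 0.7]
width: 0.0554
```

Emit:
{"fn": "jog_arm", "kwargs": {
  "plan": [
    [0,-0.5,0,0,0,-0.03],
    [0,-1,0,0,0,-0.06]
  ]
}}

```text
time_s: 11.88
eef_pos: [0.4203, -0.132, 0.2302]
tcp_rot: [-0.078, -2.177, 2.181]
wrist_force: [1.3, 0.5, -0.2]
width: 0.0554
```

Emit:
{"fn": "jog_arm", "kwargs": {
  "plan": [
    [0.15,-0.5,0,0,0,-0.01],
    [0.4,-1,-0.4,0,0,-0.01],
    [0.4,-1.0,-1,0,0,-0.01],
    [0.4,-1.0,-1,0,0,-0.01]
  ]
}}

```text
time_s: 12.38
eef_pos: [0.457, -0.2311, 0.126]
tcp_rot: [-0.084, -2.167, 2.163]
wrist_force: [-0.6, 0.8, 0.1]
width: 0.0553
```

```bash
python3 st.py .4717 -.2458 .06 -.095
```

```text
t 12.38 pos [ 0.457  -0.2311  0.126 ] w 0.0553 F [-0.6  0.8  0.1] T [ 0.02 -0.02  0.01]
toolx [-0.995  0.094  0.017] tooly [-0.017  0.003 -1.   ] toolz [-0.094 -0.996 -0.001] q [ 0.4   0.75 -0.04  2.    0.08  0.41 -1.37]
shift [ 0.147 -0.147 -0.66 ]
turn 1 [ 0.0168 -0.0029  1.9994]
turn -1 [-0.0018 -0.0107 -0.0006]
```

Emit:
{"fn": "jog_arm", "kwargs": {
  "plan": [
    [0.147,-0.147,0,-0.002,-0.01,0],
    [0.147,-0.147,-0.4,-0.002,-0.01,0],
    [0.147,-0.147,-0.62,-0.002,-0.01,0],
    [0.147,-0.147,-0.62,-0.002,-0.01,0]
  ]
}}

```text
time_s: 12.88
eef_pos: [0.472, -0.2449, 0.0654]
tcp_rot: [-0.1, -2.173, 2.173]
wrist_force: [0.7, 0.0, 1.1]
width: 0.0555
```

```bash
python3 st.py .4717 -.2458 .022 -.095; python3 - <<'E'
from station import viewer,sensors
from h import *
p=sensors.get_state()["eef_pos"]
n,b="side",(350,220,420,265)
im=viewer.get_image("side")["image"][:,:,::-1][b[1]:b[3],b[0]:b[2]]
c=cv2.resize(im,(700,450),interpolation=cv2.INTER_CUBIC)
P=lambda X:np.round((proj(n,X)+.5-[b[0],b[1]])*10).astype(int)
for q,col in (((.5155,-.25,-.095),(0,255,0)),((.5174,-.2478,-.0485),(0,0,255))):
  for z in (0,.028):
    t=np.linspace(.85,2*np.pi-.85,50)
    cv2.polylines(c,[P(place(np.c_[.0235*np.cos(t),.0235*np.sin(t),0*t+z],*q))],False,col,1)
    cv2.polylines(c,[P(place(np.array([[-.022,-.007,z],[-.067,-.007,z],[-.067,.007,z],[-.022,.007,z]]),*q))],False,col,1)
cv2.imwrite("pics/k.png",c)
print(P([p+[0,0,-.013],[.4717,-.2458,.009]]))
E
```

```text
t 12.88 pos [ 0.472  -0.2449  0.0654] w 0.0555 F [0.7 0.  1.1] T [ 0.01 -0.04 -0.02]
toolx [-0.996  0.093  0.001] tooly [-0.001  0.    -1.   ] toolz [-0.093 -0.996  0.   ] q [ 0.41  0.87 -0.04  1.98  0.09  0.3  -1.36]
shift [-0.003 -0.009 -0.434]
turn 1 [ 1.0000e-03 -1.0000e-04  1.9986e+00]
turn -1 [-0.     -0.0007 -0.0014]
[[430 194]
 [427 319]]
```

View pics/k.png

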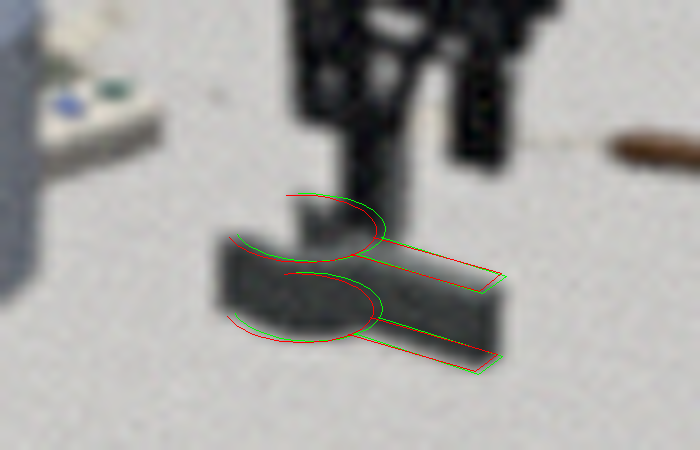

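Emit:
{"fn": "jog_arm", "kwargs": {
  "plan": [
    [-0.003,-0.009,-0.25,0,0,0.005],
    [-0.003,-0.009,-0.44,0,0,0.005],
    [-0.003,-0.009,-0.44,0,0,0.005],
    [-0.003,-0.009,-0.44,0,0,0.005]
  ]
}}

```text
time_s: 13.42
eef_pos: [0.4726, -0.2464, 0.0228]
tcp_rot: [-0.094, -2.177, 2.18]
wrist_force: [0.1, -1.2, 0.6]
width: 0.0554
```

```bash
python3 st.py .4717 -.2458 .022 -.09
```

```text
t 13.43 pos [ 0.4726 -0.2464  0.0228] w 0.0554 F [ 0.1 -1.2  0.6] T [ 0.   -0.02 -0.01]
toolx [-0.996  0.085 -0.001] tooly [ 0.001 -0.001 -1.   ] toolz [-0.085 -0.996  0.001] q [ 0.41  0.95 -0.03  1.98  0.1   0.21 -1.36]
shift [-0.009  0.006 -0.008]
turn 1 [-1.3000e-03  1.1000e-03  1.9969e+00]
turn -1 [ 0.0007  0.0008 -0.0031]
```

Emit:
{"fn": "jog_arm", "kwargs": {
  "plan": [
    [-0.01,0.004,-0.01,0,0,-0.003],
    [-0.01,0.004,-0.01,0,0,-0.003]
  ]
}}

```text
time_s: 13.68
eef_pos: [0.4717, -0.2461, 0.0222]
tcp_rot: [-0.1, -2.175, 2.178]
wrist_force: [-1.0, 0.4, -0.7]
width: 0.0552
```

Emit:
{"fn": "jog_arm", "kwargs": {
  "plan": [
    [0,0,0,0,0,0],
    [0,0,0,0,0,0],
    [0,0,0,0,0,0],
    [0,0,0,0,0,0],
    [0,0,0,0,0,0],
    [0,0,0,0,0,0]
  ],
  "gripper": 1,
  "newtons": 90
}}

```text
time_s: 14.42
eef_pos: [0.4718, -0.2461, 0.0225]
tcp_rot: [-0.1, -2.175, 2.178]
wrist_force: [-1.3, 0.6, 5.1]
width: 0.0125
```

```bash
python3 st.py
```

```text
t 14.43 pos [ 0.4718 -0.2461  0.0225] w 0.0125 F [-1.3  0.6  5.1] T [ 0.03  0.07 -0.  ]
toolx [-0.996  0.09  -0.002] tooly [ 0.002 -0.002 -1.   ] toolz [-0.09  -0.996  0.001] q [ 0.41  0.95 -0.02  1.98  0.1   0.21 -1.36]
```

Emit:
{"fn": "jog_arm", "kwargs": {
  "plan": [
    [0,0,0.3,0,0,0],
    [-0.3,0,0.7,0,0,0],
    [-0.6,0.2,1,0,0,0],
    [-0.6,0.2,1,0,0,0]
  ]
}}

```text
time_s: 14.92
eef_pos: [0.4095, -0.2252, 0.1239]
tcp_rot: [-0.099, -2.174, 2.177]
wrist_force: [-0.0, 0.3, -0.4]
width: 0.0122
```

```bash
python3 st.py .4675 -.0101 .1395 .108
```

```text
t 14.93 pos [ 0.4095 -0.2252  0.1239] w 0.0122 F [-0.   0.3 -0.4] T [-0.01 -0.02  0.01]
toolx [-0.996  0.09  -0.001] tooly [ 0.    -0.001 -1.   ] toolz [-0.09  -0.996  0.001] q [ 0.43  0.72 -0.04  2.15  0.1   0.28 -1.36]
shift [0.58  2.151 0.156]
turn 1 [ 5.0000e-04 -9.0000e-04 -1.8739e+00]
turn -1 [0.0006 0.0004 0.1261]
```

Emit:
{"fn": "jog_arm", "kwargs": {
  "plan": [
    [0,0.5,0.1,0,0,0.06],
    [0,1,0.175,0,0,0.12]
  ]
}}

```text
time_s: 15.18
eef_pos: [0.4104, -0.1245, 0.1412]
tcp_rot: [-0.106, 2.168, -2.171]
wrist_force: [1.1, 0.9, -0.9]
width: 0.0122
```

Emit:
{"fn": "jog_arm", "kwargs": {
  "plan": [
    [0,0.5,0,0,0,0.006],
    [0,1,0,0,0,0.006],
    [0.3,1,0,0,0,0.006],
    [0.3,1,0,0,0,0.006]
  ]
}}

```text
time_s: 15.68
eef_pos: [0.4441, -0.0233, 0.1407]
tcp_rot: [-0.114, 2.16, -2.162]
wrist_force: [-0.3, -0.8, -1.4]
width: 0.0124
```

```bash
python3 st.py .4675 -.0101 .1412 .108
```

```text
t 15.68 pos [ 0.4441 -0.0233  0.1407] w 0.0124 F [-0.3 -0.8 -1.4] T [-0.03  0.05 -0.03]
toolx [-0.994 -0.111 -0.006] tooly [ 0.007 -0.    -1.   ] toolz [ 0.111 -0.994  0.001] q [-0.04  0.67 -0.01  2.21  0.03  0.26 -1.54]
shift [0.234 0.132 0.005]
turn 1 [-6.5000e-03  5.0000e-04  1.9977e+00]
turn -1 [ 0.0003  0.0042 -0.0023]
```

Emit:
{"fn": "jog_arm", "kwargs": {
  "plan": [
    [0.12,0.13,0.005,0,0.004,-0.002],
    [0.43,0.152,0.005,0,0.004,-0.002],
    [0.43,0.152,0.005,0,0.004,-0.002],
    [0.43,0.152,0.005,0,0.004,-0.002]
  ]
}}

```text
time_s: 16.18
eef_pos: [0.4858, -0.0088, 0.1406]
tcp_rot: [-0.119, 2.166, -2.168]
wrist_force: [-0.5, -0.1, -0.1]
width: 0.0122
```

```bash
python3 st.py .5423 -.0021 .1412 .108; python3 - <<'E'
from station import viewer,sensors
from h import *
p=sensors.get_state()["eef_pos"]
n,b="side",(290,215,370,275)
im=np.mean([viewer.get_image("side")["image"][:,:,::-1].astype(float) for _ in range(3)],0).astype(np.uint8)[b[1]:b[3],b[0]:b[2]]
c=cv2.resize(im,(800,600),interpolation=cv2.INTER_CUBIC)
P=lambda X:np.round((proj(n,X)+.5-[b[0],b[1]])*10).astype(int)
yaw=.11; rx=p[0]+.044*np.cos(yaw); ry=p[1]+.044*np.sin(yaw)
for z in(p[2]-.0225,p[2]+.0055):
    t=np.linspace(.85,2*np.pi-.85,50)
    cv2.polylines(c,[P(place(np.c_[.0235*np.cos(t),.0235*np.sin(t),0*t+z],rx,ry,yaw))],False,(0,255,0),1)
    cv2.polylines(c,[P(place(np.array([[-.022,-.007,z],[-.067,-.007,z],[-.067,.007,z],[-.022,.007,z]]),rx,ry,yaw))],False,(0,255,0),1)
cv2.imwrite("pics/l.png",c)
E
```

```text
t 16.18 pos [ 0.4858 -0.0088  0.1406] w 0.0122 F [-0.5 -0.1 -0.1] T [ 0.01 -0.02  0.01]
toolx [-0.994 -0.107  0.002] tooly [-0.002 -0.001 -1.   ] toolz [ 0.107 -0.994  0.001] q [-0.07  0.7  -0.01  2.08  0.02  0.36 -1.56]
shift [0.565 0.067 0.006]
turn 1 [-2.4000e-03 -9.0000e-04 -1.9996e+00]
turn -1 [ 0.0006 -0.0015  0.0004]
```

View pics/l.png

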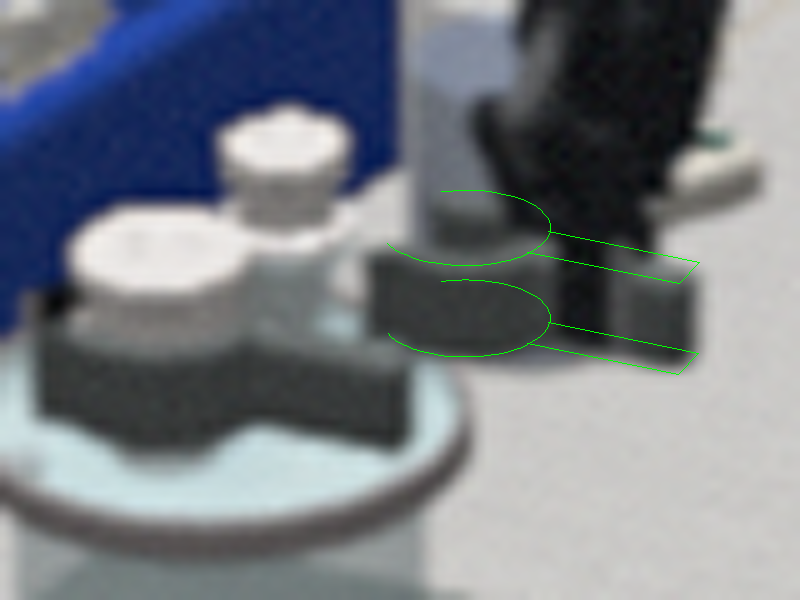

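Emit:
{"fn": "jog_arm", "kwargs": {
  "plan": [
    [0.12,0.018,0,0,-0.001,0],
    [0.24,0.032,0,0,-0.001,0],
    [0.24,0.032,0,0,-0.001,0]
  ]
}}

```text
time_s: 16.7
eef_pos: [0.5117, -0.005, 0.141]
tcp_rot: [-0.115, 2.164, -2.165]
wrist_force: [-0.2, -0.3, -0.5]
width: 0.0125
```

```bash
python3 st.py .5423 -.0021 .140 .108
```

```text
t 16.7 pos [ 0.5117 -0.005   0.141 ] w 0.0125 F [-0.2 -0.3 -0.5] T [-0.01  0.02 -0.02]
toolx [-0.994 -0.108 -0.002] tooly [ 0.002 -0.    -1.   ] toolz [ 0.108 -0.994  0.001] q [-0.07  0.72 -0.01  2.01  0.02  0.41 -1.56]
shift [ 0.306  0.029 -0.01 ]
turn 1 [-2.3000e-03  4.0000e-04  1.9999e+00]
turn -1 [ 0.0003  0.0014 -0.0001]
```

Emit:
{"fn": "jog_arm", "kwargs": {
  "plan": [
    [0.06,0.004,-0.01,0,0.001,0],
    [0.13,0.012,-0.01,0,0.001,0],
    [0.13,0.012,-0.01,0,0.001,0]
  ]
}}

```text
time_s: 17.08
eef_pos: [0.5241, -0.0039, 0.1397]
tcp_rot: [-0.118, 2.166, -2.167]
wrist_force: [-2.1, -1.0, -1.4]
width: 0.0123
```

```bash
python3 st.py .5423 -.0021 .140 .108
```

```text
t 17.07 pos [ 0.5241 -0.0039  0.1397] w 0.0123 F [-2.1 -1.  -1.4] T [-0.05  0.47  0.02]
toolx [-0.994 -0.108  0.001] tooly [-0.001 -0.001 -1.   ] toolz [ 0.108 -0.994  0.001] q [-0.08  0.73 -0.01  1.97  0.02  0.44 -1.56]
shift [0.182 0.018 0.003]
turn 1 [-1.1e-03 -7.0e-04 -2.0e+00]
turn -1 [ 0.0004 -0.0007  0.    ]
```

Emit:
{"fn": "jog_arm", "kwargs": {
  "plan": [
    [0.05,0.004,0,0,-0.001,0],
    [0.1,0.008,0,0,-0.001,0],
    [0.1,0.008,0,0,-0.001,0]
  ]
}}

```text
time_s: 17.45
eef_pos: [0.5297, -0.0034, 0.1396]
tcp_rot: [-0.127, 2.169, -2.171]
wrist_force: [-10.3, -0.3, 7.0]
width: 0.0124
```

```bash
python3 st.py .5423 -.0021 .140 .108
```

```text
t 17.45 pos [ 0.5297 -0.0034  0.1396] w 0.0124 F [-10.3  -0.3   7. ] T [0.02 1.66 0.09]
toolx [-0.994 -0.108  0.009] tooly [-0.008 -0.001 -1.   ] toolz [ 0.108 -0.994  0.   ] q [-0.08  0.74 -0.01  1.95  0.02  0.46 -1.56]
shift [0.126 0.013 0.004]
turn 1 [8.4e-03 1.4e-03 2.0e+00]
turn -1 [ 0.0009 -0.0054 -0.    ]
```

Emit:
{"fn": "jog_arm", "kwargs": {
  "plan": [
    [0.02,0.002,0.012,0,-0.006,0],
    [0.06,0.005,0.012,0,-0.008,0],
    [0.1,0.009,0.012,0,-0.008,0],
    [0.1,0.009,0.012,0,-0.008,0]
  ]
}}

```text
time_s: 17.95
eef_pos: [0.5406, -0.0022, 0.1407]
tcp_rot: [-0.111, 2.161, -2.164]
wrist_force: [3.4, 0.1, -2.6]
width: 0.0126
```

```bash
python3 st.py .5423 -.0021 .140 .108
```

```text
t 17.95 pos [ 0.5406 -0.0022  0.1407] w 0.0126 F [ 3.4  0.1 -2.6] T [ 0.12 -0.63  0.05]
toolx [-0.994 -0.108 -0.006] tooly [ 0.006 -0.001 -1.   ] toolz [ 0.108 -0.994  0.002] q [-0.08  0.74 -0.01  1.93  0.02  0.46 -1.56]
shift [ 0.017  0.001 -0.007]
turn 1 [-6.2000e-03  9.0000e-04  1.9998e+00]
turn -1 [ 0.0006  0.0039 -0.0002]
```

Snapped past; now being drawn in. Restore level and seat.

Emit:
{"fn": "jog_arm", "kwargs": {
  "plan": [
    [0.03,0.003,-0.003,0,0.004,0],
    [0.05,0.005,-0.003,0,0.004,0],
    [0.05,0.005,-0.003,0,0.004,0]
  ]
}}

```text
time_s: 18.32
eef_pos: [0.5421, -0.0021, 0.1398]
tcp_rot: [-0.126, 2.168, -2.171]
wrist_force: [-8.6, -0.2, 3.4]
width: 0.0121
```

```bash
python3 st.py .5423 -.0021 .140 .108
```

```text
t 18.32 pos [ 0.5421 -0.0021  0.1398] w 0.0121 F [-8.6 -0.2  3.4] T [-0.02  1.56  0.  ]
toolx [-0.994 -0.108  0.008] tooly [-0.008 -0.002 -1.   ] toolz [ 0.108 -0.994  0.001] q [-0.08  0.75 -0.01  1.91  0.01  0.49 -1.56]
shift [ 0.002 -0.     0.002]
turn 1 [8.0000e-03 1.6000e-03 1.9999e+00]
turn -1 [ 0.001  -0.0051 -0.0001]
```

Emit:
{"fn": "jog_arm", "kwargs": {
  "plan": [
    [-0.006,0,0.003,0,-0.005,0],
    [-0.006,0,0.003,0,-0.005,0]
  ]
}}

```text
time_s: 18.58
eef_pos: [0.5419, -0.0021, 0.1402]
tcp_rot: [-0.117, 2.164, -2.167]
wrist_force: [-1.5, -0.1, -0.6]
width: 0.0124
```

```bash
python3 st.py .5423 -.0021 .140 .108
```

```text
t 18.57 pos [ 0.5419 -0.0021  0.1402] w 0.0124 F [-1.5 -0.1 -0.6] T [-0.06  0.43  0.02]
toolx [-0.994 -0.108 -0.   ] tooly [ 0.    -0.002 -1.   ] toolz [ 0.108 -0.994  0.002] q [-0.08  0.74 -0.01  1.92  0.02  0.48 -1.56]
shift [ 0.004 -0.    -0.002]
turn 1 [-4.0e-04  1.6e-03  2.0e+00]
turn -1 [ 0.001   0.0003 -0.    ]
```

Emit:
{"fn": "jog_arm", "kwargs": {
  "plan": [
    [0,0,0,0,0,0],
    [0,0,0,0,0,0],
    [0,0,0,0,0,0],
    [0,0,0,0,0,0]
  ],
  "gripper": 0.5
}}

```text
time_s: 19.08
eef_pos: [0.5422, -0.002, 0.1403]
tcp_rot: [-0.116, 2.164, -2.167]
wrist_force: [-0.2, 0.5, 0.2]
width: 0.0427
```

Emit:
{"fn": "jog_arm", "kwargs": {
  "plan": [
    [0,0,0.2,0,0,0],
    [-0.2,0,0.5,0,0,0],
    [-0.5,0,0.9,0,0,0],
    [-1,0,0.9,0,0,0]
  ]
}}

```text
time_s: 19.58
eef_pos: [0.4447, -0.0018, 0.2326]
tcp_rot: [-0.106, 2.16, -2.163]
wrist_force: [-1.4, -0.0, -0.5]
width: 0.0428
```

Emit:
{"fn": "jog_arm", "kwargs": {
  "plan": [
    [0,-0.5,0.2,0,0,0],
    [0,-1,0.5,0,0,0],
    [0,-1,0.5,0,0,0]
  ]
}}

```text
time_s: 19.95
eef_pos: [0.4455, -0.1066, 0.2847]
tcp_rot: [-0.091, 2.159, -2.168]
wrist_force: [-0.4, 0.7, -0.2]
width: 0.0424
```

Emit:
{"fn": "jog_arm", "kwargs": {
  "plan": [
    [0,-0.5,0,0,0,0],
    [-0.3,-1,0,0,0,0],
    [-0.3,-1,0,0,0,0]
  ]
}}

```text
time_s: 20.32
eef_pos: [0.4125, -0.2102, 0.2842]
tcp_rot: [-0.085, 2.163, -2.176]
wrist_force: [1.2, 1.6, -0.2]
width: 0.043
```

```bash
python3 st.py; python3 - <<'E'
from station import viewer,sensors
from h import *
ims={}
for n,b,s in(("side",(290,215,350,270),10),("top",(280,175,370,255),7)):
    full=viewer.get_image(n)["image"][:,:,::-1]; cv2.imwrite(f"pics/z_{n}full.png",full)
    c=cv2.resize(full[b[1]:b[3],b[0]:b[2]],None,fx=s,fy=s,interpolation=cv2.INTER_CUBIC)
    cv2.imwrite(f"pics/z_{n}.png",c)
E
```

```text
t 20.32 pos [ 0.4125 -0.2102  0.2842] w 0.043 F [ 1.2  1.6 -0.2] T [ 0.02 -0.    0.05]
toolx [-0.996 -0.09  -0.012] tooly [ 0.012 -0.005 -1.   ] toolz [ 0.09  -0.996  0.006] q [ 0.39  0.42 -0.03  2.01  0.02  0.7  -1.13]
```

View pics/z_side.png

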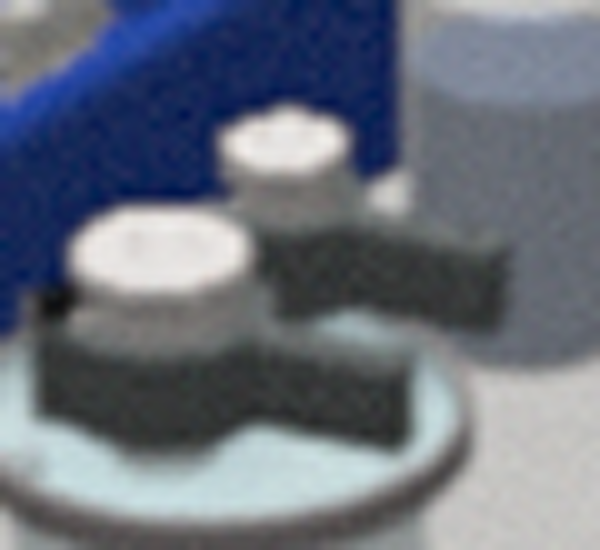

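View pics/z_top.png

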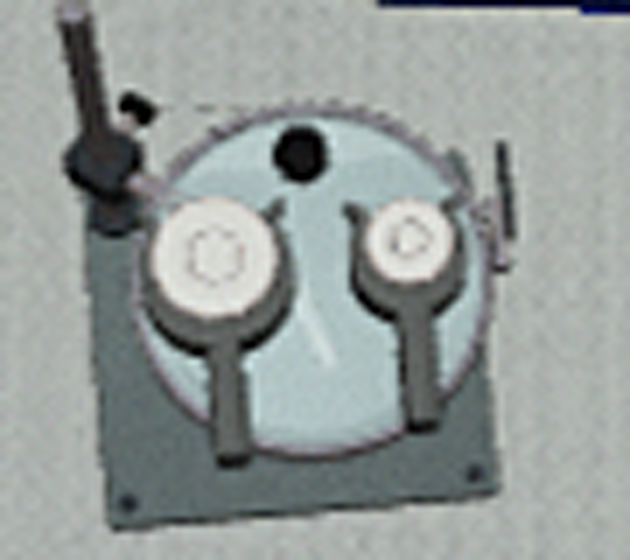

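View pics/z_topfull.png

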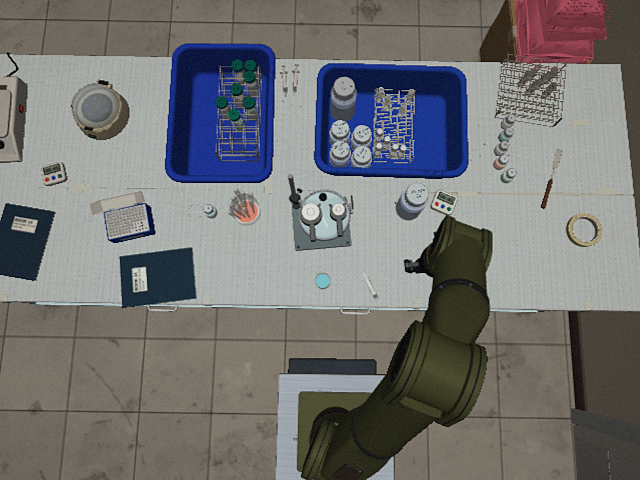

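```bash
python3 - <<'E'
from station import viewer
from h import *
n,b="side",(290,215,350,270)
im=np.mean([viewer.get_image(n)["image"][:,:,::-1].astype(float) for _ in range(3)],0).astype(np.uint8)
c=cv2.resize(im[b[1]:b[3],b[0]:b[2]],None,fx=10,fy=10,interpolation=cv2.INTER_CUBIC)
c=cv2.convertScaleAbs(c,alpha=1.4)
P=lambda X:np.round((proj(n,X)+.5-[b[0],b[1]])*10).astype(int)
for q,r,k in(((.578,.0762,.108),.0305,.074),((.586,.0026,.108),.0235,.067)):
  for z in(.1195,.1475):
    t=np.linspace(.75,2*np.pi-.75,50)
    cv2.polylines(c,[P(place(np.c_[r*np.cos(t),r*np.sin(t),0*t+z],*q))],False,(0,255,0),1)
    cv2.polylines(c,[P(place(np.array([[-r,-.007,z],[-k,-.007,z],[-k,.007,z],[-r,.007,z]]),*q))],False,(0,255,0),1)
cv2.imwrite("pics/y.png",c)
E
```

```text
(no output)
```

View pics/y.png

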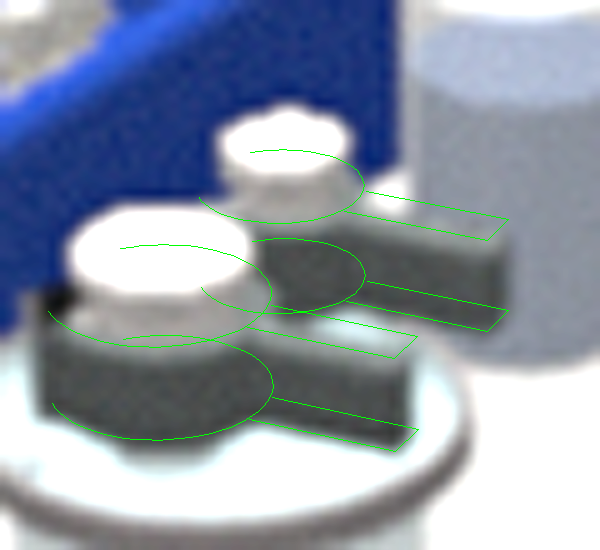

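```bash
python3 -c "
from station import ticket; print(ticket.sign_off())"
```

```text
the job is handed in; nothing more can be done
None
```

I pushed the large clip onto the wide joint first, then the small clip onto the narrow one. Each went on level until it snapped past the neck and drew itself in to a firm stop. I then let go of both, moved the arm clear and handed the job in at about 20.5 s of the 70 s allowed.

- **Seating:** both clips stopped within about 1 mm of the position worked out from the camera images. The highest push force I read was about 10 N on the small clip and 7 N on the large one, but I only read it between moves.
- **Last pictures:** both clips are level, with the jaw tips past the necks. Nothing else on the bench appears moved.
- **What I could not confirm:** heights are only good to about 1 pixel (roughly 2 mm). Both clips sat about 2 mm higher in the gripper than expected, so I corrected the height using the vertical force during each push. I did not measure how far each jaw is still sprung outward. "Home" is inferred from the force pattern, the stop position and the pictures.

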